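Free the mill's sticky knob and charge the chamber

ROBOT

A 7-joint arm with a two-finger parallel gripper is mounted at the origin on the work surface. World frame = base frame: x ahead of the robot, y to its left, z up, the work surface at z = 0. Lengths are in m, angles in degrees, forces in N, time in s.
With the tool pointing down it reaches from about 0.35 to 0.9 m from the base axis. Payload 19.9 kg.
Tool frame: the origin (TCP) lies at the very end of the fingers, on their centre line; the grasp point (between the pads) lies 19 mm behind it (grasp_offset is the distance from the TCP to the grasp point, in m); z points along the fingers, y is the line along which they close (so a half turn about z gives the same grasp; the last joint's range is limited). The gripper opens to 94 mm and grips with 3 to 60 N. Pads are 16 mm wide; open, the fingers measure 119 mm over their backs; the gripper's body (75 mm by 177 mm) begins 78 mm behind the grasp point.
Start: joints at [-69.643, 23.915, -0.59, 92.452, 0.269, 63.638, -3.037], TCP at [0.242, 0.576, 0.205] pointing down, gripper open.
Joint ranges: [-161.28, 161.28], [-22.2, 115.67], [-73.04, 71.86], [3.21, 147.25], [-68.34, 248.33], [10.77, 114.83], [-161.83, 161.83]. Speed limits (degrees/s): [108.29, 108.29, 136.94, 136.94, 172.46, 172.46, 172.46].

INTERFACE

Orientations are given as [roll, pitch, yaw] about the fixed x, y, z axes, in that order (R = Rz(yaw) Ry(pitch) Rx(roll)).
In Python, from workcell import get_obs, snapshot, finish_job, grasp_offset gives the robot as it stands. The module is installed in compiled form; this text tells all that it offers.
- The arm moves only by the tool move_arm, never from a script. Its argument "increments" is a list of rows, each a list of 4 numbers: the shift along the tool's x, y, z as a fraction of full scale, then the turn about the tool's z as a fraction of full scale. In form: [[tx, ty, tz, spin], ...]. A call has 1 to 5 rows; each row is the pose to reach, as a shift and turn from the pose commanded when the call began, along the tool's axes at that moment, turning the shorter way round; what a row does not reach only later rows make up. Full scale, the value 1, is 0.5 m for a shift and 360 degrees for a turn. A row lasts 1/10 s, in which the tool goes at most 50 mm and 8.59 degrees, less where a joint would pass 70% of its speed; a pose out of reach is approached as far as the arm can. A call with a number of a shift or a turn outside -1 to 1 is refused whole. A call with a gripper value outside its range is refused whole. "gripper" is the closure, from 0 (fully open) to 1 (shut), set as the call begins (left out, the last holds). The fingers move at their own pace and stop on an object; "force" is the grip in N (left out, the last holds). Time passes only in rows, so rows that repeat a pose let the fingers close. It gives the time, the measured TCP pose, the force, the opening and the grip force at its end, in the units of the state.
- get_obs(): the state, without advancing time (a new reading comes with each control period).
- snapshot(name): name is "scene" or "side" or "wrist"; returns a dict with "image" (384x512x3 uint8, red, green, blue), "K" (3x3 intrinsics, pixels), "k1" (the pictures are not rectified: a ray, as slopes to the right and down, at radius r is drawn at 1 + k1 r^2 times it, then the intrinsics apply), "extrinsics" (4x4, takes a point from camera to world coordinates). Camera axes: x right, y up, looking along -z (the intrinsics and any distortion apply to the point x, -y, -z); pixel columns grow to the right and rows downward; lengths in m; the calibration is good to about 2 mm. A picture is of the moment at which its call begins. There is no depth.
- finish_job(): hands the job in; it is judged then, once.
The state is a dict: "time_s": time; "joints": joint angles; "dq": joint speeds; "tau": joint torques, N m; "eef_pos": TCP position; "orientation": TCP orientation; "force": force on the tool from outside, world axes, zero at the start; "torque": the same for the moment, N m; "width": finger opening in m; "grip_force": force on a finger pad.
Only numpy, scipy, OpenCV 4.12 (cv2) and the standard library are available. Lean on these libraries where they do the work, as an engineer would, in place of code of your own. Each camera call takes 0.05 s, during which the arm holds its last target. There are 200 camera calls.

TASK

The blue knob on the bench mill has stuck: break it loose with a short firm clockwise twist and go on turning it to its stop, so that the orange cover slides fully back off the chamber (open the cover only with the knob, do not push the cover itself). Then take the yellow and red cup and empty all six white grinding balls from it into the open chamber. Finally stand the empty cup upright on the bench, leaving the cover open and the other things where they are.

Things in the scene. Friction and masses are not known exactly. Their poses are not given: they have to be found in the camera images.
- mill: White bench mill fixed to the bench, 345 mm long (its x: -145 to +200), 170 wide, 155 tall at the knob. Origin on the bench; x runs from the robot's side to the rear, z up. Grey console at x = -130 to -40, face tilted 25 deg towards -x, with the blue knob in its middle; square steel chamber centred at x = 30; motor housing at x = 94 to 200, 120 mm tall.
- chamber (a point): Centre of the floor of the mill's square open-topped steel chamber, 58 mm above the bench; axes as the mill's. Inside 104 x 104 mm, walls 8 mm, rim 67 mm above this point. Shut at the start by the orange cover, which lies 2 mm above the rim.
- knob_grip (a point): On the blue knob's turning axis, at gripping height, 7 mm below the top of its bar. Bar 53 mm long, 14 thick; a disc 56 mm wide lies 23 mm below this point. Axes turn with the knob: x along the bar, y across it (fingers close along y), z outward along the turning axis, which leans 25 deg from vertical towards the mill's -x.
- knob (a joint): Turn of the knob, rad: 0 shut (start, stuck), grows clockwise seen from outside (about the point's -z), end stop 1.4 = chamber fully open; one grasp does it all. After 0.05 rad of play it needs about 0.3 N m, giving way by 0.3 rad; then it turns freely (0.03 N m). Grip hard (40 N or more) lest the fingers slip. Stays where it is left.
- cover (a point): Centre of the underside of the orange sliding cover, 118 x 118 x 5 mm, top 132 mm above the bench. Geared to the knob: slides 75 mm along the mill's +x per rad of knob, 105 mm in all.
- cup_center (a point): Centre (23 mm above the foot) of the loose yellow and red square cup, 46 mm tall, about 70 g. z out of its mouth. Its +x and -x sides are flat upright red plates, 94 mm long (y), 58 mm apart over the outside: grip across them, along x, at or just above this height. Starts upright on the bench on either side of the mill with six balls in it.
- cup_rim (a point): Centre of the cup's mouth, 46 mm above its foot; axes as the cup's. The yellow walls on its +y and -y sides lean out 30 deg: inside 40 mm apart at the floor (4 mm above the foot), 88 mm at the mouth; inside 52 mm wide along x. Pour over one of these walls, tipping the cup about its x by 80 to 100 deg.
- ball0_center (a point): Centre of a white ceramic grinding ball, 16 mm across, 13 g, at first in the cup.
- ball1_center (a point): Centre of a white ceramic grinding ball, 16 mm across, 13 g, at first in the cup.
- ball2_center (a point): Centre of a white ceramic grinding ball, 16 mm across, 13 g, at first in the cup.
- ball3_center (a point): Centre of a white ceramic grinding ball, 16 mm across, 13 g, at first in the cup.
- ball4_center (a point): Centre of a white ceramic grinding ball, 16 mm across, 13 g, at first in the cup.
- ball5_center (a point): Centre of a white ceramic grinding ball, 16 mm across, 13 g, at first in the cup.
- beaker: Bystander: empty glass beaker, 68 mm wide, 85 mm tall. Origin at its underside. Leave alone.
- amber_bottle: Bystander: amber glass bottle, 64 mm wide, 130 mm tall. Origin at its underside. Leave alone.
- reagent_jar: Bystander: white jar with blue cap, 60 mm wide, 75 mm tall. Origin at its underside. Leave alone.
- vial: Bystander: small glass vial with white cap, 24 mm wide, 45 mm tall. Origin at its underside. Leave alone.
- stopper: Bystander: dark rubber stopper, 30 mm wide, 28 mm tall. Origin at its underside. Leave alone.
- spatula_spoon: Bystander: lab spoon with blue handle, 170 mm long, lying flat. Origin at its underside. Leave alone.
Not all that is in view belongs to the job. Of the things like the part that bears cup_center, leave any that is green or turquoise; of the rest the larger one is meant.

How it is judged (in metres and radians):
On the way, in this order (a step that is already met when the one before it is completed fails the run):
1. the knob is turned to its stop and the chamber is open (value of joint knob above 1.25 rad), for 0.2 s.
2. all six balls are in the open chamber (value of joint knob above 1.25 rad and x of ball0_center in the frame of chamber between -0.055 and 0.055 m and y of ball0_center in the frame of chamber between -0.055 and 0.055 m and z of ball0_center in the frame of chamber between 0 and 0.05 m and x of ball1_center in the frame of chamber between -0.055 and 0.055 m and y of ball1_center in the frame of chamber between -0.055 and 0.055 m and z of ball1_center in the frame of chamber between 0 and 0.05 m and x of ball2_center in the frame of chamber between -0.055 and 0.055 m and y of ball2_center in the frame of chamber between -0.055 and 0.055 m and z of ball2_center in the frame of chamber between 0 and 0.05 m and x of ball3_center in the frame of chamber between -0.055 and 0.055 m and y of ball3_center in the frame of chamber between -0.055 and 0.055 m and z of ball3_center in the frame of chamber between 0 and 0.05 m and x of ball4_center in the frame of chamber between -0.055 and 0.055 m and y of ball4_center in the frame of chamber between -0.055 and 0.055 m and z of ball4_center in the frame of chamber between 0 and 0.05 m and x of ball5_center in the frame of chamber between -0.055 and 0.055 m and y of ball5_center in the frame of chamber between -0.055 and 0.055 m and z of ball5_center in the frame of chamber between 0 and 0.05 m), for 0.2 s.
At the end, for the whole second after the job is handed in: The knob is within 0.15 rad of its end stop (above 1.25 rad, cover open), all six balls lie inside the chamber below its rim, and the cup stands upright on the bench (tilt under 0.12 rad, its centre within 6 mm of 23 mm above the bench), released and at rest (all of step 2 and angle between cup_center's own z axis and vertical below 0.12 rad and height (world z) of cup_center between 0.017 and 0.029 m and linear speed of cup below 0.02 m/s); the robot touches nothing.
It fails at once if the orange cover is pushed directly (contact force between any of the fingers, the arm, cup and cover above 3 N).
It fails at once if a bystander is moved more than 30 mm (distance of any of beaker, amber_bottle, reagent_jar, vial, stopper, spatula_spoon from where it was at the start of the episode above 0.03 m).
It also fails if it takes over 72 s, if anything falls off the work surface, if the arm or the gripper's body presses on something with over 40 N, if the wrist force passes 120 N, or if a joint passes its speed limit or range.

## Working session

There is one attempt and no reset: what is moved stays moved. The work goes in short steps, Python scripts to look and compute and a tool call to move; the robot and the scene stay as the last step left them, time stands still between calls to the robot, and variables do not carry over. Pictures are saved under pics/ and viewed, at most 10 in all, crops included, and the job is handed in when it is done.

Besides the shell and the picture viewer there is one more tool, called after "Emit:" by a JSON object that holds its "api" and its "payload", one argument or row to a line. move_arm: Moves the arm, as the interface text tells. Shift numbers are shares of 0.5 m and turn numbers shares of 360 degrees, none past 1 either way. Its arguments: {"type":"object","properties":{"increments":{"type":"array"},"gripper":{"type":"number"},"force":{"type":"number"}},"required":["increments"]}

```bash
mkdir -p pics; python3 - <<'E'
from workcell import *
import cv2,pickle
print(get_obs(),grasp_offset)
d={n:snapshot(n) for n in("scene","side","wrist")}
pickle.dump(d,open('s0.pkl','wb'))
for n in d: cv2.imwrite(f'pics/{n}0.png',d[n]['image'][:,:,::-1]); print(n,d[n]['K'].tolist(),d[n]['k1'],d[n]['extrinsics'].round(3).tolist())
import numpy as np
a=np.vstack([d['scene']['image'],d['side']['image']])[:,:,::-1]
cv2.imwrite('pics/both0.png',cv2.resize(a,(400,600)) if 0 else a)
E
```

```text
{'time_s': 0.0, 'joints': array([-69.64112584,  23.94678763,  -0.59072528,  92.48510963,
         0.26771335,  63.6390703 ,  -3.03783759]), 'dq': array([ 0.03562723, -0.0279318 , -0.04125597, -0.02043022, -0.05007338,
       -0.01856389,  0.04597858]), 'tau': array([ 1.73745761e-04, -8.51267624e+01,  6.38784338e-01, -4.25962293e+01,
       -4.86247928e-02,  1.87862513e-02,  1.04532523e-04]), 'eef_pos': array([0.24141362, 0.57608091, 0.20484193]), 'orientation': array([-1.79930507e+02,  3.65353284e-03,  1.57262334e+02]), 'force': array([ 0.24277385, -0.49609671,  0.35260523]), 'torque': array([ 0.03932636,  0.02021306, -0.04179967]), 'grip_force': 0.0, 'width': 0.09384299149473613} 0.0188
scene [[352.0096315573554, 0.0, 259.92391738401784], [0.0, 352.0096315573554, 191.6208169767759], [0.0, 0.0, 1.0]] -0.08331028008724722 [[-0.73, -0.375, 0.571, 1.084], [0.683, -0.388, 0.619, 0.684], [-0.011, 0.842, 0.54, 0.657], [0.0, 0.0, 0.0, 1.0]]
side [[475.0622303011022, 0.0, 256.83841769165934], [0.0, 475.0622303011022, 186.3958375008959], [0.0, 0.0, 1.0]] -0.12087451077845199 [[-0.971, 0.153, -0.186, 0.262], [-0.24, -0.628, 0.74, 1.134], [-0.004, 0.763, 0.647, 1.047], [0.0, 0.0, 0.0, 1.0]]
wrist [[273.11502413000125, 0.0, 255.02585833089205], [0.0, 273.11502413000125, 192.46596159883563], [0.0, 0.0, 1.0]] -0.02164968773618004 [[0.386, -0.892, -0.234, 0.174], [0.922, 0.373, 0.099, 0.605], [-0.001, -0.255, 0.967, 0.385], [0.0, 0.0, 0.0, 1.0]]
```

View pics/scene0.png

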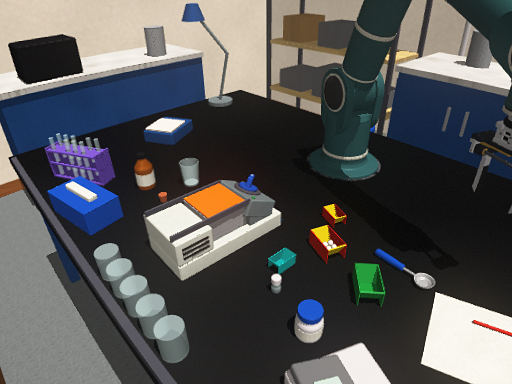

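View pics/side0.png

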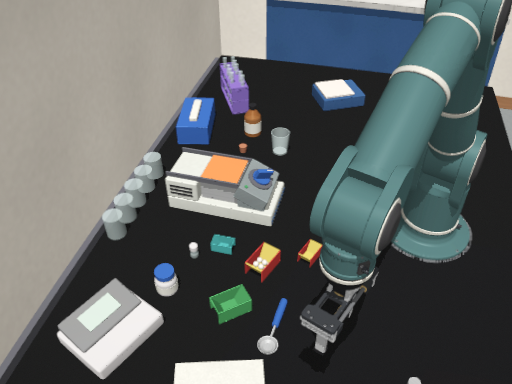

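```bash
cat > h.py <<'E'
import numpy as np,cv2
def ray(s,uv):
    uv=np.array(uv,float).reshape(-1,1,2)
    p=cv2.undistortPoints(uv,s['K'],np.array([s['k1'],0,0,0,0.]))[:,0]
    d=np.c_[p[:,0],-p[:,1],-np.ones(len(p))]@s['extrinsics'][:3,:3].T
    return s['extrinsics'][:3,3],d/np.linalg.norm(d,axis=1)[:,None]
def plane(s,uv,z):
    o,d=ray(s,uv); return o+d*((z-o[2])/d[:,2])[:,None]
def tri(a,ua,b,ub):
    o1,d1=ray(a,ua);o2,d2=ray(b,ub);d1=d1[0];d2=d2[0]
    t=np.linalg.lstsq(np.c_[d1,-d2],o2-o1,rcond=None)[0]
    p,q=o1+t[0]*d1,o2+t[1]*d2
    return (p+q)/2,np.linalg.norm(p-q)
def blobs(s,lo,hi,amin=30):
    h=cv2.cvtColor(s['image'],cv2.COLOR_RGB2HSV); m=cv2.inRange(h,np.array(lo),np.array(hi))
    n,l,st,c=cv2.connectedComponentsWithStats(m)
    return [(st[i],c[i],(l==i).astype(np.uint8)) for i in range(1,n) if st[i,4]>=amin]
E
python3 - <<'E'
import pickle;from h import *
np.set_printoptions(precision=4,suppress=True)
d=pickle.load(open('s0.pkl','rb'))
for n in('scene','side'):
    s=d[n]
    print(n,'ORANGE')
    for st,c,m in blobs(s,(7,150,120),(17,255,255),400):
        k=cv2.findContours(m,0,2)[0][0]; q=cv2.approxPolyDP(cv2.convexHull(k),6,True)[:,0]
        w=plane(s,q,.132); print(st,q.tolist()); print(w, np.linalg.norm(w-np.roll(w,-1,0),axis=1), plane(s,[c],.132))
    for nm,lo,hi,a in(('yellow',(20,150,80),(34,255,255),25),('red',(0,150,60),(6,255,255),25),('red2',(172,150,60),(180,255,255),25),('blue',(105,150,60),(125,255,255),25)):
        for st,c,m in blobs(s,lo,hi,a):
            print(nm,st,c.round(1),plane(s,[c],.046)[0][:2], plane(s,[c],.15)[0][:2])
im=np.hstack([cv2.resize(d['scene']['image'][150:270,180:360],None,fx=2.2,fy=2.2,interpolation=2),cv2.resize(d['side']['image'][150:270,160:340],None,fx=2.2,fy=2.2,interpolation=2)])
cv2.imwrite('pics/crop1.png',im[:,:800,::-1])
E
```

```text
scene ORANGE
[ 183  183   61   35 1107] [[243, 200], [206, 217], [183, 198], [219, 183]]
[[ 0.5901  0.0814  0.132 ]
 [ 0.7063  0.0747  0.132 ]
 [ 0.701  -0.039   0.132 ]
 [ 0.5827 -0.0332  0.132 ]] [0.1164 0.1138 0.1184 0.1148] [[0.6469 0.0243 0.132 ]]
yellow [324 204  22  19 137] [333.4 212.4] [0.3604 0.2171] [0.4837 0.2967]
yellow [311 225  19  18 202] [321.7 232.8] [0.4595 0.2526] [0.5659 0.3261]
yellow [329 244  17  11  78] [335.9 249.1] [0.485  0.3193] [0.5871 0.3815]
red [335 204  11  13  61] [338.9 211. ] [0.343  0.2243] [0.4693 0.3026]
red [322 207  13  21 115] [328. 217.] [0.3898 0.2199] [0.5081 0.299 ]
red [328 225  19  33 198] [337.2 240.5] [0.455  0.3011] [0.5622 0.3664]
red [309 231  20  33 263] [318.5 246.7] [0.51   0.2821] [0.6079 0.3506]
red [473 320  39  16 124] [492.2 327.6] [0.4493 0.6956] [0.5574 0.6937]
blue [186   4  17  17  90] [192.8  13.1] [-2.7558 -5.197 ] [-2.1018 -4.1954]
blue [   0   63  204   92 9001] [ 92.2 106.6] [ 0.5088 -1.2833] [ 0.6069 -0.9482]
blue [ 387   73  121   95 4972] [439.6 123.6] [-0.5749  0.1393] [-0.2924  0.2321]
blue [144 117  49  27 5
[... 868 characters left out ...]
1081 0.1139] [[0.6425 0.0269 0.132 ]]
red [298 239  12  15  57] [303.8 247.7] [0.3551 0.2183] [0.3454 0.3135]
red [245 242  19  22 126] [254.4 254.4] [0.4849 0.2757] [0.4617 0.3649]
red [309 247  13  20  72] [314.7 257.2] [0.3196 0.2465] [0.3136 0.3387]
red [261 250  20  33 216] [270.4 266.3] [0.4319 0.3072] [0.4143 0.3931]
red [245 264   6  10  34] [246.6 268.3] [0.4934 0.3292] [0.4693 0.4128]
blue [ 176   97   39   48 1354] [195.8 122.5] [ 0.8726 -0.3285] [ 0.8091 -0.1766]
blue [254 170  19  15 209] [262.3 176.2] [ 0.5438 -0.0669] [0.5145 0.0579]
blue [154 263  20  19 303] [163.8 271.6] [0.7084 0.395 ] [0.662  0.4717]
blue [272 298  16  30 221] [279.5 311.7] [0.3773 0.446 ] [0.3653 0.5175]
```

View pics/crop1.png

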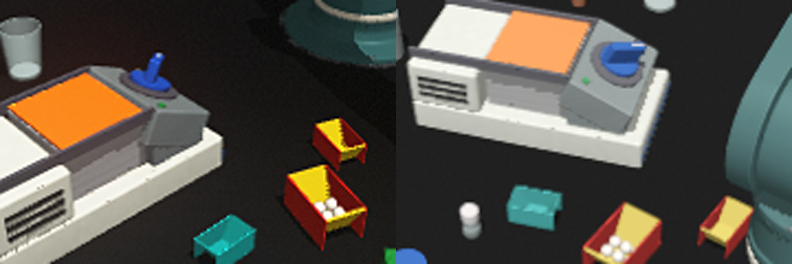

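```bash
python3 - <<'E'
import pickle;from h import *
d=pickle.load(open('s0.pkl','rb'));a,b=d['scene'],d['side']
print('knob',tri(a,(248.4,183.9),b,(262.3,176.2)))
for nm,lo,hi in(('white',(0,0,150),(180,60,255)),):
    for s in(a,b):
        for st,c,m in blobs(s,lo,hi,8):
            if 240<c[0]<345 and 225<c[1]<275: print(st,c,plane(s,[c],.02)[0])
E
```

```text
knob (array([0.52157568, 0.02704943, 0.12701913]), np.float64(0.0044638794683226))
[323 240  14  10  65] [329.27692308 244.27692308] [0.45668489 0.27922866 0.02      ]
[253 257  15  12 102] [259.69607843 262.70588235] [0.46869457 0.2799131  0.02      ]
```

Emit:
{"api": "move_arm", "payload": {
  "increments": [
    [-0.063,-0.052,-0.01,0],
    [-0.126,-0.105,-0.019,0],
    [-0.19,-0.157,-0.028,0],
    [-0.253,-0.21,-0.038,0],
    [-0.316,-0.262,-0.047,0]
  ]
}}

```text
time_s: 0.65
eef_pos: [0.3371, 0.3928, 0.2291]
orientation: [-180.0, -0.0, 157.3]
force: [0.4, -0.6, -0.2]
width: 0.094
grip_force: 0.0
```

Emit:
{"api": "move_arm", "payload": {
  "increments": [
    [-0.063,-0.052,-0.01,0],
    [-0.126,-0.105,-0.019,0],
    [-0.19,-0.157,-0.028,0],
    [-0.253,-0.21,-0.038,0],
    [-0.316,-0.262,-0.047,0]
  ]
}}

```text
time_s: 1.15
eef_pos: [0.4322, 0.211, 0.2527]
orientation: [180.0, 0.0, 157.3]
force: [0.6, 1.6, -0.6]
width: 0.0937
grip_force: 0.0
```

Emit:
{"api": "move_arm", "payload": {
  "increments": [
    [-0.063,-0.052,-0.01,0],
    [-0.126,-0.105,-0.019,0],
    [-0.19,-0.157,-0.028,0],
    [-0.253,-0.21,-0.038,0],
    [-0.316,-0.262,-0.047,0]
  ]
}}

```text
time_s: 1.65
eef_pos: [0.5273, 0.0291, 0.2763]
orientation: [180.0, 0.0, 157.3]
force: [0.5, 0.3, 0.2]
width: 0.0939
grip_force: 0.0
```

```bash
python3 - <<'E'
from workcell import *
import cv2,pickle
d={n:snapshot(n) for n in("scene","side","wrist")}
pickle.dump(d,open('s1.pkl','wb'))
cv2.imwrite('pics/wrist1.png',d['wrist']['image'][:,:,::-1]); print(get_obs()['joints'].round(1))
E
```

```text
[-26.2  10.7  22.8 101.9  -4.4  68.3  64.8]
```

View pics/wrist1.png

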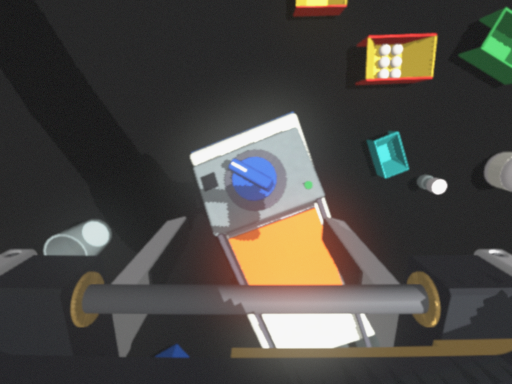

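```bash
python3 - <<'E'
import pickle;from h import *
np.set_printoptions(precision=4,suppress=True)
d=pickle.load(open('s1.pkl','rb'));s=d['wrist']
print(s['extrinsics'].round(3))
h=cv2.cvtColor(s['image'],cv2.COLOR_RGB2HSV)
m=cv2.inRange(h,(0,150,60),(34,255,255))|cv2.inRange(h,(172,150,60),(180,255,255)); m[120:]=0;m[:,:355]=0
k=max(cv2.findContours(m,0,2)[0],key=cv2.contourArea); r=cv2.minAreaRect(k); b=cv2.boxPoints(r)
print('cup px',b.round(1).tolist()); w=plane(s,b,.046); print(w,np.linalg.norm(w-np.roll(w,-1,0),axis=1),w.mean(0))
for st,c,mm in blobs(s,(7,150,120),(17,255,255),2000):
    k=cv2.findContours(mm,0,2)[0][0]; q=cv2.approxPolyDP(cv2.convexHull(k),5,True)[:,0]; print('cover',q.tolist());print(plane(s,q,.132))
for st,c,mm in blobs(s,(105,120,40),(125,255,255),300):
    print('blue',st,c,plane(s,[c],.14))
print(plane(s,[(235,163),(271,190),(253,177)],.148))
a=cv2.resize(s['image'][130:220,190:320],None,fx=6,fy=6,interpolation=2)
cv2.imwrite('pics/knob.png',a[:,:,::-1])
E
```

```text
[[ 0.392 -0.889 -0.235  0.461]
 [ 0.92   0.379  0.102  0.055]
 [-0.001 -0.256  0.967  0.456]
 [ 0.     0.     0.     1.   ]]
cup px [[353.79998779296875, 35.29999923706055], [436.8999938964844, 31.600000381469727], [439.1000061035156, 80.9000015258789], [356.0, 84.5999984741211]]
[[0.4104 0.2219 0.046 ]
 [0.4495 0.3287 0.046 ]
 [0.5127 0.316  0.046 ]
 [0.4718 0.2049 0.046 ]] [0.1138 0.0645 0.1183 0.0637] [0.4611 0.2679 0.046 ]
blue [ 229  157   47   40 1274] [253.8069 175.8163] [[0.5189 0.0282 0.14  ]]
[[0.4955 0.0151 0.148 ]
 [0.5407 0.0407 0.148 ]
 [0.5184 0.0275 0.148 ]]
```

View pics/knob.png

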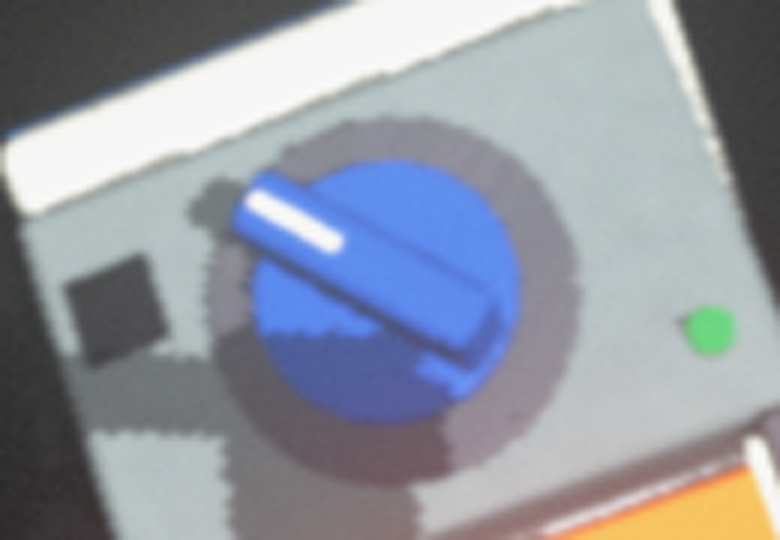

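```bash
python3 - <<'E'
import pickle;from h import *
np.set_printoptions(precision=4,suppress=True)
s=pickle.load(open('s1.pkl','rb'))['wrist']
ps=np.radians(-3);ex=np.array([np.cos(ps),np.sin(ps),0]);ez=np.array([0,0,1.]);ey=np.cross(ez,ex)
t=np.radians(25);n=-np.sin(t)*ex+np.cos(t)*ez; px=np.cos(t)*ex+np.sin(t)*ez
def pl(uv,p0):
    o,d=ray(s,uv);return o+d*(((p0-o)@n)/(d@n))[:,None]
def go(zc):
    c=plane(s,[(250.9,173.2)],zc)[0]; w=pl([(231.5,162.7),(270.3,183.7)],c); return c,w
for zc in(.14,.145,.15,.155):
    c,w=go(zc);v=w[1]-w[0]; g=c-.007*n
    mill=lambda p:(((p-[.614,.0235,0])@ex),(p-[.614,.0235,0])@ey)
    print(zc,'len',np.linalg.norm(v),'ang in plane',np.degrees(np.arctan2(v@ey,v@px)),'world hdg',np.degrees(np.arctan2(v[1],v[0])),'grip',g,'mill',mill(g),'zends',w[:,2])
    # disc centre check: blue disc lies 23+7 below top
    print('  disc c',c-.030*n)
for th in (0,40,80):
    for a0 in (30,35,40):
        a=np.radians(a0-th);u=np.cos(a)*px+np.sin(a)*ey;print(th,a0,'heading',np.degrees(np.arctan2(u[1],u[0])))
E
```

```text
0.14 len 0.053470439906237434 ang in plane 41.60897689148916 world hdg 41.41934374755775 grip [0.5176 0.0262 0.1337] mill (np.float64(-0.09636024704094862), np.float64(-0.0023825111675911614)) zends [0.1314 0.1483]
  disc c [0.5274 0.0257 0.1128]
0.145 len 0.05262419066302568 ang in plane 41.60897689148917 world hdg 41.419343747557775 grip [0.5168 0.0266 0.1387] mill (np.float64(-0.09722818524212005), np.float64(-0.0019770680351371382)) zends [0.1365 0.1532]
  disc c [0.5265 0.0261 0.1178]
0.15 len 0.05177794141981394 ang in plane 41.60897689148916 world hdg 41.419343747557754 grip [0.516  0.0271 0.1437] mill (np.float64(-0.0980961234432916), np.float64(-0.0015716249026831248)) zends [0.1417 0.158 ]
  disc c [0.5257 0.0266 0.1228]
0.155 len 0.050931692176602164 ang in plane 41.60897689148919 world hdg 41.41934374755779 grip [0.5151 0.0275 0.1487] mill (np.float64(-0.09896406164446303), np.float64(-0.001166181770229106)) zends [0.1468 0.1629]
  disc c [0.5248 0.027  0.1278]
0 30 heading 29.49858487096428
0 35 heading 34.68944240143131
0 40 heading 39.794874607599866
40 30 heading -14.00966072122018
40 35 heading -8.513852061203428
40 40 heading -3.0000000000000004
80 30 heading -55.74764541941199
80 35 heading -50.813738818954704
80 40 heading -45.79487460759987
```

Emit:
{"api": "move_arm", "payload": {
  "increments": [
    [0.005,-0.004,0.03,-0.0235],
    [0.01,-0.008,0.06,-0.047],
    [0.014,-0.011,0.09,-0.0705],
    [0.017,-0.013,0.12,-0.094],
    [0.017,-0.013,0.15,-0.117]
  ],
  "gripper": 0.5,
  "force": 50
}}

```text
time_s: 2.3
eef_pos: [0.5158, 0.0292, 0.2002]
orientation: [180.0, -0.0, -160.2]
force: [0.3, -0.4, 0.2]
width: 0.0575
grip_force: 0.0
```

Emit:
{"api": "move_arm", "payload": {
  "increments": [
    [0,0,0.02,-0.0235],
    [0,0,0.04,-0.045],
    [0,0,0.04,-0.052],
    [0,0,0.04,-0.052]
  ]
}}

```text
time_s: 2.7
eef_pos: [0.5159, 0.029, 0.1806]
orientation: [180.0, -0.0, -141.8]
force: [0.1, 0.3, 0.3]
width: 0.0472
grip_force: 0.0
```

```bash
python3 - <<'E'
from workcell import *
import cv2,pickle
from h import *
d={n:snapshot(n) for n in("scene","side","wrist")}
pickle.dump(d,open('s2.pkl','wb'))
o=get_obs();print(o['eef_pos'],o['orientation'],o['width'])
im=np.hstack([cv2.resize(d['wrist']['image'],(400,300)),cv2.resize(d['side']['image'][130:250,180:340],(400,300))])
cv2.imwrite('pics/w2.png',im[:,:,::-1])
E
```

```text
[0.51637198 0.02857586 0.18111715] [-1.79998966e+02  1.03068227e-02 -1.41951872e+02] 0.047003571073578936
```

View pics/w2.png

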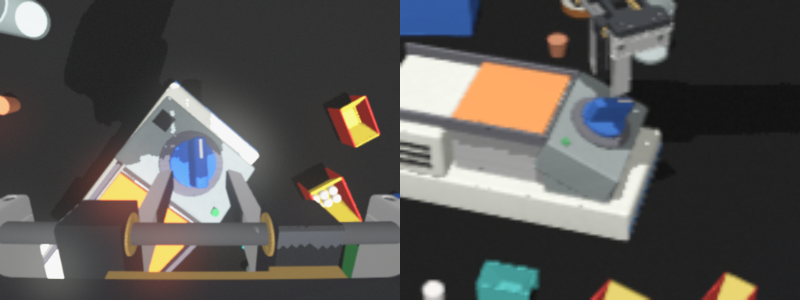

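Emit:
{"api": "move_arm", "payload": {
  "increments": [
    [0,0,0.03,0],
    [0,0,0.06,0],
    [0,0,0.085,0],
    [0,0,0.1,0],
    [0,0,0.1,0]
  ]
}}

```text
time_s: 3.35
eef_pos: [0.5165, 0.0278, 0.1312]
orientation: [-180.0, -0.0, -141.9]
force: [-5.7, -0.6, 13.2]
width: 0.0474
grip_force: 7.0
```

Emit:
{"api": "move_arm", "payload": {
  "increments": [
    [0,0,0,0],
    [0,0,0,0],
    [0,0,0,0],
    [0,0,0,0],
    [0,0,0,0]
  ],
  "gripper": 1,
  "force": 58
}}

```text
time_s: 3.85
eef_pos: [0.5171, 0.0273, 0.1313]
orientation: [-179.9, 0.0, -141.9]
force: [2.4, -4.3, 2.6]
width: 0.0176
grip_force: 56.3
```

Emit:
{"api": "move_arm", "payload": {
  "increments": [
    [0,0,-0.002,0.022],
    [0,0,-0.002,0.044],
    [0,0,-0.002,0.066],
    [0,0,-0.002,0.088],
    [0,0,-0.002,0.11]
  ]
}}

```text
time_s: 4.35
eef_pos: [0.5166, 0.0262, 0.1321]
orientation: [-179.9, 0.0, 178.1]
force: [0.4, -9.1, 1.1]
width: 0.0136
grip_force: 58.0
```

Emit:
{"api": "move_arm", "payload": {
  "increments": [
    [0,0,0,0.022],
    [0,0,0,0.044],
    [0,0,0,0.066],
    [0,0,0,0.088],
    [0,0,0,0.108]
  ]
}}

```text
time_s: 4.85
eef_pos: [0.5158, 0.0266, 0.1324]
orientation: [-179.9, -0.0, 139.2]
force: [-11.3, -10.6, 17.0]
width: 0.0169
grip_force: 62.8
```

Emit:
{"api": "move_arm", "payload": {
  "increments": [
    [0,0,0,0.01],
    [0,0,0,0.016],
    [0,0,0,0.016]
  ]
}}

```text
time_s: 5.15
eef_pos: [0.5158, 0.0265, 0.1322]
orientation: [-179.9, 0.0, 133.7]
force: [-8.5, -12.2, 12.2]
width: 0.0172
grip_force: 62.5
```

```bash
python3 - <<'E'
from workcell import *
import cv2,pickle
from h import *
d={n:snapshot(n) for n in("scene","side","wrist")}
pickle.dump(d,open('s3.pkl','wb'))
o=get_obs();print(o['eef_pos'],o['orientation'],o['width'],o['torque'])
for n in('scene','side'):
    s=d[n]
    for st,c,m in blobs(s,(7,150,120),(17,255,255),200):
        print(n,st,plane(s,[c],.132))
im=np.hstack([cv2.resize(d['scene']['image'][150:270,140:300],(400,300)),cv2.resize(d['side']['image'][130:250,160:320],(400,300))])
cv2.imwrite('pics/w3.png',im[:,:,::-1])
E
```

```text
[0.51585949 0.02650602 0.13217419] [-1.79902939e+02  1.06133437e-02  1.33802259e+02] 0.01725274504863678 [-1.77361182  1.22186342  0.60121945]
scene [  0 179  23  18 238] [[ 1.05264538 -0.45569688  0.132     ]]
scene [ 149  197   62   39 1304] [[0.75074908 0.02165093 0.132     ]]
side [169 151  48  26 803] [[0.74783639 0.02417884 0.132     ]]
```

View pics/w3.png

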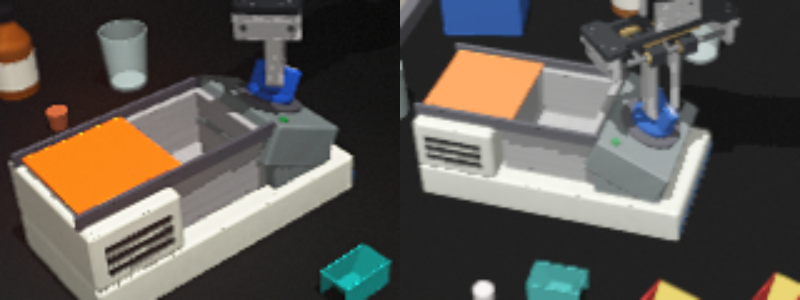

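Emit:
{"api": "move_arm", "payload": {
  "increments": [
    [0,0,0,0],
    [0,0,0,0],
    [0,0,0,0],
    [0,0,-0.01,0],
    [0,0,-0.03,0]
  ],
  "gripper": 0.6
}}

```text
time_s: 5.8
eef_pos: [0.5162, 0.0282, 0.1471]
orientation: [-179.9, -0.0, 133.9]
force: [-0.7, -0.1, 1.0]
width: 0.0373
grip_force: 0.0
```

Emit:
{"api": "move_arm", "payload": {
  "increments": [
    [0,0,-0.06,0],
    [0,0,-0.12,0],
    [0,0,-0.18,0],
    [0,0,-0.24,0],
    [0,0,-0.28,0]
  ]
}}

```text
time_s: 6.3
eef_pos: [0.5168, 0.0279, 0.29]
orientation: [179.9, 0.1, 133.9]
force: [-0.0, 0.8, -0.2]
width: 0.0375
grip_force: 0.0
```

Emit:
{"api": "move_arm", "payload": {
  "increments": [
    [0.04,0.026,0,-0.023],
    [0.08,0.052,0,-0.046],
    [0.12,0.078,0,-0.069],
    [0.16,0.104,0,-0.092],
    [0.213,0.13,0,-0.115]
  ],
  "gripper": 0
}}

```text
time_s: 6.8
eef_pos: [0.4895, 0.1503, 0.2879]
orientation: [180.0, 0.1, 175.5]
force: [-0.5, 0.1, -0.2]
width: 0.0745
grip_force: 0.0
```

Emit:
{"api": "move_arm", "payload": {
  "increments": [
    [0.015,0.048,0,-0.023],
    [0.03,0.096,0,-0.046],
    [0.045,0.144,0,-0.069],
    [0.06,0.192,0,-0.092],
    [0.074,0.239,0,-0.115]
  ]
}}

```text
time_s: 7.3
eef_pos: [0.4622, 0.273, 0.288]
orientation: [-180.0, 0.1, -143.0]
force: [0.7, -0.7, 0.6]
width: 0.0941
grip_force: 0.0
```

Emit:
{"api": "move_arm", "payload": {
  "increments": [
    [0,0,0,-0.023],
    [0,0,0,-0.046],
    [0,0,0,-0.069],
    [0,0,0,-0.092],
    [0,0,0,-0.093]
  ]
}}

```text
time_s: 7.8
eef_pos: [0.4626, 0.272, 0.2878]
orientation: [-180.0, 0.0, -109.7]
force: [0.1, -0.3, -0.2]
width: 0.0943
grip_force: 0.0
```

```bash
python3 - <<'E'
from workcell import *
import cv2,pickle
from h import *
np.set_printoptions(precision=4,suppress=True)
d={n:snapshot(n) for n in("scene","side","wrist")}
pickle.dump(d,open('s4.pkl','wb'))
o=get_obs();print(o['eef_pos'],o['orientation'],o['width'],o['joints'])
for n in('scene','side'):
    s=d[n]
    for st,c,m in blobs(s,(7,150,120),(17,255,255),200):
        print(n,st,plane(s,[c],.132))
im=np.hstack([cv2.resize(d['wrist']['image'],(533,400)),cv2.resize(d['side']['image'][140:260,180:260],(267,400))])
cv2.imwrite('pics/w4.png',im[:,:,::-1])
E
```

```text
[0.4626 0.272  0.2874] [-179.9816    0.0133 -110.109 ] 0.09422547900422823 [-43.7512  10.8039  11.575   99.538   -2.2889  69.8658 128.3024]
scene [  0 179  23  18 239] [[ 1.0529 -0.4559  0.132 ]]
scene [ 149  197   62   39 1302] [[0.7505 0.0215 0.132 ]]
side [169 151  48  26 764] [[0.7481 0.0225 0.132 ]]
```

View pics/w4.png

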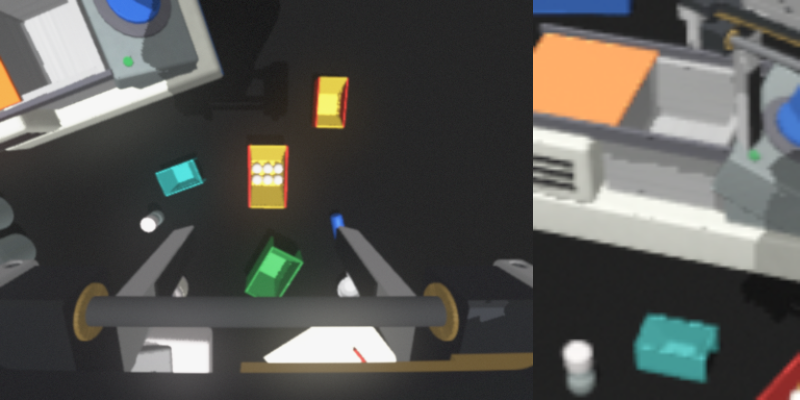

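```bash
python3 - <<'E'
import pickle;from h import *
np.set_printoptions(precision=4,suppress=True)
s=pickle.load(open('s4.pkl','rb'))['wrist']
h=cv2.cvtColor(s['image'],cv2.COLOR_RGB2HSV)
m=cv2.inRange(h,(0,130,60),(34,255,255))|cv2.inRange(h,(172,130,60),(180,255,255)); m[:130]=0;m[210:]=0;m[:,:220]=0;m[:,300:]=0
m=cv2.morphologyEx(m,cv2.MORPH_CLOSE,np.ones((9,9)))
k=max(cv2.findContours(m,0,2)[0],key=cv2.contourArea); r=cv2.minAreaRect(k); b=cv2.boxPoints(r); q=cv2.approxPolyDP(cv2.convexHull(k),4,True)[:,0]
print(r,q.tolist())
for x in(b,q):
  w=plane(s,x,.046); print(w,np.linalg.norm(w-np.roll(w,-1,0),axis=1),w.mean(0))
e=plane(s,[b.mean(0)],.046);print(e)
# red plate lines: per-row left & right red extents
for y in (150,165,180,190):
    row=np.where(((h[y,:,0]<6)|(h[y,:,0]>172))&(h[y,:,1]>130)&(h[y,:,2]>60))[0]; row=row[(row>220)&(row<300)]; print(y,row.tolist(), plane(s,[(row.min(),y),(row.max(),y)],.046)[:,:2].tolist())
E
```

```text
((257.0, 169.0), (62.0, 40.0), 90.0) [[239, 138], [277, 140], [275, 199], [238, 198]]
[[0.4728 0.217  0.046 ]
 [0.4158 0.2378 0.046 ]
 [0.4476 0.3304 0.046 ]
 [0.508  0.3084 0.046 ]] [0.0607 0.0979 0.0643 0.0979] [0.4611 0.2734 0.046 ]
[[0.47   0.218  0.046 ]
 [0.4168 0.2406 0.046 ]
 [0.4501 0.3278 0.046 ]
 [0.5053 0.3058 0.046 ]] [0.0578 0.0933 0.0594 0.0946] [0.4605 0.273  0.046 ]
[[0.4606 0.2721 0.046 ]]
150 [237, 238, 239, 274, 275, 276, 277] [[0.47929933866498564, 0.2338575890941707], [0.42171529221724485, 0.254912384719033]]
165 [237, 238, 239, 274, 275, 276] [[0.48761842102042025, 0.25549267187883834], [0.4306991826438291, 0.2763043662821068]]
180 [237, 238, 239, 240, 273, 274, 275, 276] [[0.49617296800349175, 0.27772975056935606], [0.4384491969821506, 0.2988347573858433]]
190 [238, 239, 273, 274, 275] [[0.50051883578388, 0.29345241241750525], [0.445230908177443, 0.3136662659376976]]
```

Emit:
{"api": "move_arm", "payload": {
  "increments": [
    [0,0,0.04,0.0235],
    [0,0,0.08,0.047],
    [0,0,0.1,0.0705],
    [0,0,0.1,0.094],
    [0,0,0.1,0.1175]
  ]
}}

```text
time_s: 8.45
eef_pos: [0.4624, 0.272, 0.2368]
orientation: [-180.0, -0.0, -152.7]
force: [0.7, -0.1, -0.8]
width: 0.0938
grip_force: 0.0
```

Emit:
{"api": "move_arm", "payload": {
  "increments": [
    [0,0,0,0.0235],
    [0,0,0,0.047],
    [0,0,0,0.0705],
    [0,0,0,0.094],
    [0,0,0,0.1175]
  ]
}}

```text
time_s: 8.95
eef_pos: [0.4625, 0.2721, 0.2372]
orientation: [-180.0, 0.0, 165.0]
force: [-0.2, 0.1, 0.7]
width: 0.0943
grip_force: 0.0
```

Emit:
{"api": "move_arm", "payload": {
  "increments": [
    [0,0,0,0.0235],
    [0,0,0,0.047],
    [0,0,0,0.0705],
    [0,0,0,0.094],
    [0,0,0,0.1175]
  ]
}}

```text
time_s: 9.45
eef_pos: [0.4625, 0.2721, 0.2372]
orientation: [180.0, 0.0, 122.7]
force: [-0.0, 0.7, -0.3]
width: 0.0937
grip_force: 0.0
```

Emit:
{"api": "move_arm", "payload": {
  "increments": [
    [0,0,0,0.0235],
    [0,0,0,0.047],
    [0,0,0,0.0705],
    [0,0,0,0.094],
    [0,0,0,0.1175]
  ]
}}

```text
time_s: 9.95
eef_pos: [0.4625, 0.2721, 0.2372]
orientation: [180.0, -0.0, 80.4]
force: [-0.1, 0.6, -0.1]
width: 0.0939
grip_force: 0.0
```

Emit:
{"api": "move_arm", "payload": {
  "increments": [
    [0,0,0,0.0235],
    [0,0,0,0.029],
    [0,0,0,0.029]
  ]
}}

```text
time_s: 10.25
eef_pos: [0.4624, 0.2722, 0.2371]
orientation: [180.0, 0.0, 70.3]
force: [0.6, -0.7, 0.2]
width: 0.0944
grip_force: 0.0
```

Emit:
{"api": "move_arm", "payload": {
  "increments": [
    [-0.001,-0.004,0.09,0.003],
    [-0.001,-0.004,0.18,0.003],
    [-0.001,-0.004,0.27,0.003],
    [-0.001,-0.004,0.35,0.003],
    [-0.001,-0.004,0.39,0.003]
  ]
}}

```text
time_s: 10.75
eef_pos: [0.4592, 0.2714, 0.039]
orientation: [-179.9, 0.2, 69.4]
force: [0.8, 0.4, 0.7]
width: 0.0938
grip_force: 0.0
```

Emit:
{"api": "move_arm", "payload": {
  "increments": [
    [0,0,0.03,0],
    [0,0,0.055,0],
    [0,0,0.062,0],
    [0,0,0.062,0]
  ]
}}

```text
time_s: 11.15
eef_pos: [0.4607, 0.2724, 0.0112]
orientation: [180.0, -0.0, 69.4]
force: [-0.7, -0.4, 1.3]
width: 0.0941
grip_force: 0.0
```

Emit:
{"api": "move_arm", "payload": {
  "increments": [
    [0,0,0,0],
    [0,0,0,0],
    [0,0,0,0],
    [0,0,0,0],
    [0,0,0,0]
  ],
  "gripper": 1,
  "force": 15
}}

```text
time_s: 11.65
eef_pos: [0.4605, 0.2723, 0.0111]
orientation: [180.0, -0.0, 69.4]
force: [0.6, -0.3, 4.1]
width: 0.0578
grip_force: 15.0
```

Emit:
{"api": "move_arm", "payload": {
  "increments": [
    [0,0,0,0],
    [0,0,-0.01,0],
    [0,0,-0.03,0],
    [0,0,-0.05,0],
    [0,0,-0.05,0]
  ]
}}

```text
time_s: 12.15
eef_pos: [0.4612, 0.2727, 0.0376]
orientation: [179.9, -0.1, 69.4]
force: [-0.5, 0.5, -1.6]
width: 0.0579
grip_force: 15.0
```

```bash
python3 - <<'E'
from workcell import *
import cv2,pickle
from h import *
np.set_printoptions(precision=4,suppress=True)
d={n:snapshot(n) for n in("scene","side","wrist")}
pickle.dump(d,open('s5.pkl','wb'))
o=get_obs();print(o['eef_pos'],o['orientation'],o['width'],o['joints'])
im=np.hstack([cv2.resize(d['wrist']['image'][130:330,120:386],(400,300)),cv2.resize(d['side']['image'][190:310,180:340],(400,300))])
im2=np.hstack([cv2.resize(d['scene']['image'][150:285,180:360],(400,300)),cv2.resize(d['side']['image'][130:250,150:310],(400,300))])
cv2.imwrite('pics/w5.png',np.vstack([im,im2])[:,:,::-1])
E
```

```text
[0.4604 0.2723 0.036 ] [179.9971  -0.0097  69.4373] 0.05834342398189554 [-57.4038  31.0802  29.5286 113.3501 -22.7085  41.2416 -34.6227]
```

View pics/w5.png

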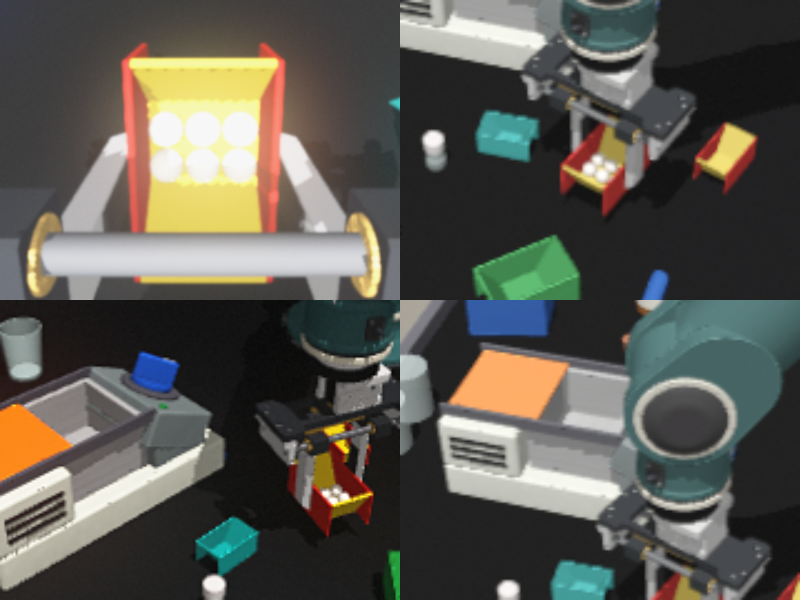

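Emit:
{"api": "move_arm", "payload": {
  "increments": [
    [0,0,-0.04,-0.011],
    [0,0,-0.08,-0.022],
    [0,0,-0.12,-0.033],
    [0,0,-0.16,-0.044],
    [0,0,-0.2,-0.051]
  ]
}}

```text
time_s: 12.8
eef_pos: [0.4603, 0.272, 0.1364]
orientation: [-180.0, 0.0, 87.9]
force: [-0.2, 0.7, -1.8]
width: 0.0581
grip_force: 15.0
```

Emit:
{"api": "move_arm", "payload": {
  "increments": [
    [-0.015,0.025,0,0],
    [-0.035,0.062,0,0],
    [-0.059,0.103,0,0],
    [-0.083,0.145,0,0],
    [-0.107,0.186,0,0]
  ]
}}

```text
time_s: 13.3
eef_pos: [0.5522, 0.2138, 0.1347]
orientation: [-179.9, 0.0, 87.7]
force: [0.3, -0.1, -1.5]
width: 0.0577
grip_force: 15.0
```

Emit:
{"api": "move_arm", "payload": {
  "increments": [
    [-0.024,0.042,0,0],
    [-0.048,0.084,0,0],
    [-0.072,0.126,0,0],
    [-0.095,0.165,0,0],
    [-0.106,0.186,0,0]
  ]
}}

```text
time_s: 13.8
eef_pos: [0.6434, 0.1562, 0.1345]
orientation: [-179.9, 0.1, 87.6]
force: [-0.5, 0.3, -1.8]
width: 0.058
grip_force: 15.0
```

```bash
cat >> h.py <<'E'
def look(tag,show=False):
    import pickle
    from workcell import snapshot,get_obs
    d={n:snapshot(n) for n in("scene","side","wrist")}
    pickle.dump(d,open(tag+'.pkl','wb')); o=get_obs()
    np.set_printoptions(precision=4,suppress=True)
    print(o['time_s'],o['eef_pos'],o['orientation'],o['width'],o['force'],o['grip_force'])
    return d
def redpx(s,r):
    x0,x1,y0,y1=r;h=cv2.cvtColor(s['image'],cv2.COLOR_RGB2HSV)
    m=cv2.inRange(h,(0,130,60),(6,255,255))|cv2.inRange(h,(172,130,60),(180,255,255))
    k=np.zeros_like(m);k[y0:y1,x0:x1]=m[y0:y1,x0:x1]
    for c in cv2.findContours(k,0,2)[0]:
        if cv2.contourArea(c)>25: print('red',cv2.approxPolyDP(c,2,True)[:,0].tolist())
E
python3 - <<'E'
from h import *
d=look('s6')
for n in('scene','side'): print(n);redpx(d[n],(150,345,150,280))
# rail: dark strip profile in scene image across the near (+y) side, columns of several
s=pickle=d['scene']
for mx in (0.60,0.65,0.70):
  # project points across mill y at z=.13 to pixel
  R=s['extrinsics'];out=[]
  for y in np.arange(0.06,0.115,0.004):
    p=np.linalg.inv(R)@np.array([mx,y,.13,1]);q=np.array([p[0],-p[1],-p[2]])
    uv=cv2.projectPoints(q[None],np.zeros(3),np.zeros(3),s['K'],np.array([s['k1'],0,0,0.]))[0][0,0].round().astype(int)
    out.append((round(float(y),3),int(s['image'][uv[1],uv[0]].mean())))
  print(mx,out)
E
```

```text
13.95 [0.6421 0.158  0.135 ] [-179.9374    0.0396   87.7079] 0.057971421125243054 [-0.7145  0.0199 -1.6852] 14.999626725912094
scene
red [[268, 214], [262, 222], [267, 227]]
red [[323, 207], [322, 215], [333, 227], [334, 218]]
red [[226, 205], [227, 220], [250, 237], [249, 222], [239, 214], [240, 226], [235, 226], [230, 222], [229, 207]]
red [[334, 203], [337, 215], [343, 215]]
red [[244, 197], [252, 215], [258, 216], [266, 211]]
side
red [[322, 244], [310, 260], [309, 267], [321, 253]]
red [[309, 239], [298, 253], [306, 249]]
red [[218, 190], [214, 197], [215, 208], [219, 200]]
red [[206, 176], [196, 193], [201, 193], [204, 189]]
0.6 [(0.06, 110), (0.064, 113), (0.068, 107), (0.072, 96), (0.076, 90), (0.08, 92), (0.084, 90), (0.088, 90), (0.092, 90), (0.096, 93), (0.1, 92), (0.104, 94), (0.108, 72), (0.112, 52)]
0.65 [(0.06, 86), (0.064, 86), (0.068, 85), (0.072, 90), (0.076, 78), (0.08, 60), (0.084, 50), (0.088, 52), (0.092, 52), (0.096, 58), (0.1, 91), (0.104, 110), (0.108, 108), (0.112, 109)]
0.7 [(0.06, 140), (0.064, 142), (0.068, 127), (0.072, 131), (0.076, 70), (0.08, 49), (0.084, 50), (0.088, 51), (0.092, 50), (0.096, 52), (0.1, 59), (0.104, 95), (0.108, 94), (0.112, 95)]
```

Emit:
{"api": "move_arm", "payload": {
  "increments": [
    [-0.008,0,0,0],
    [-0.016,0,0,0],
    [-0.024,0,0,0],
    [-0.028,0,0,0],
    [-0.032,0,0,0]
  ]
}}

```text
time_s: 14.45
eef_pos: [0.6415, 0.1426, 0.1361]
orientation: [180.0, -0.0, 87.8]
force: [0.5, -0.6, -1.8]
width: 0.0579
grip_force: 15.0
```

Emit:
{"api": "move_arm", "payload": {
  "increments": [
    [-0.004,0,0,0],
    [-0.008,0,0,0],
    [-0.012,0,0,0],
    [-0.016,0,0,0]
  ]
}}

```text
time_s: 14.85
eef_pos: [0.6413, 0.1345, 0.136]
orientation: [180.0, 0.0, 87.8]
force: [-0.5, 0.0, -2.4]
width: 0.0581
grip_force: 15.0
```

```bash
python3 - <<'E'
from h import *
d=look('s7')
for n in('scene','side'): print(n);redpx(d[n],(150,290,150,280))
E
```

```text
15.0 [0.6413 0.1345 0.136 ] [179.9997   0.0051  87.7732] 0.057556681831623664 [ 0.5506  0.5939 -1.5302] 14.99963030219078
scene
red [[262, 209], [256, 218], [261, 222]]
red [[221, 201], [222, 215], [245, 232], [244, 218], [234, 210], [235, 221], [231, 222], [225, 217], [224, 203]]
red [[239, 193], [246, 210], [250, 212], [262, 207]]
side
red [[221, 185], [217, 193], [218, 203], [222, 195]]
red [[209, 172], [199, 188], [205, 188]]
```

Emit:
{"api": "move_arm", "payload": {
  "increments": [
    [-0.004,0,0,0],
    [-0.008,0,0,0],
    [-0.012,0,0,0],
    [-0.016,0,0,0]
  ]
}}

```text
time_s: 15.4
eef_pos: [0.641, 0.1265, 0.136]
orientation: [180.0, 0.0, 87.8]
force: [-0.0, 0.5, -0.6]
width: 0.058
grip_force: 15.0
```

```bash
python3 - <<'E'
from h import *
d=look('s8')
for n in('scene','side'): print(n);redpx(d[n],(150,290,150,280))
E
```

```text
15.55 [0.6411 0.1264 0.1361] [179.9892   0.0096  87.7713] 0.05809399179582884 [-0.3312 -0.8936 -0.2349] 14.999774247407913
scene
red [[260, 208], [254, 217], [260, 221]]
red [[231, 208], [233, 220], [229, 220], [243, 230], [241, 215]]
red [[219, 199], [220, 211], [227, 219], [223, 215], [222, 202]]
red [[237, 191], [244, 208], [249, 210], [258, 205]]
side
red [[222, 184], [218, 191], [219, 201], [223, 193]]
red [[210, 170], [200, 186], [206, 186]]
```

Emit:
{"api": "move_arm", "payload": {
  "increments": [
    [0.015,0,0,0],
    [0.032,0,0.004,0],
    [0.04,0,0.014,0],
    [0.04,0,0.024,0],
    [0.04,0,0.024,0]
  ]
}}

```text
time_s: 16.05
eef_pos: [0.6412, 0.1466, 0.1228]
orientation: [-179.9, 0.0, 87.8]
force: [-0.0, -0.1, -1.9]
width: 0.0579
grip_force: 15.0
```

Emit:
{"api": "move_arm", "payload": {
  "increments": [
    [-0.006,0,0,0],
    [-0.012,0,0,0],
    [-0.018,0,0,0],
    [-0.024,0,0,0]
  ]
}}

```text
time_s: 16.45
eef_pos: [0.6414, 0.1341, 0.1242]
orientation: [180.0, -0.0, 87.8]
force: [-0.5, 0.5, -0.9]
width: 0.0578
grip_force: 15.0
```

Emit:
{"api": "move_arm", "payload": {
  "increments": [
    [-0.004,0,0,0],
    [-0.008,0,0,0],
    [-0.012,0,0,0],
    [-0.016,0,0,0]
  ]
}}

```text
time_s: 16.85
eef_pos: [0.641, 0.1273, 0.1241]
orientation: [180.0, -0.1, 87.8]
force: [-0.6, 8.8, 0.1]
width: 0.0578
grip_force: 15.0
```

```bash
python3 - <<'E'
from h import *
d=look('s9')
for n in('scene','side'): print(n);redpx(d[n],(150,290,150,280))
E
```

```text
17.0 [0.641  0.1275 0.124 ] [179.9951  -0.0538  87.8294] 0.05782000555156839 [ 0.3107  4.3764 -0.9252] 14.999712109565735
scene
red [[260, 212], [255, 220], [260, 225]]
red [[232, 212], [233, 224], [229, 224], [243, 234], [242, 219]]
red [[237, 195], [245, 213], [260, 210]]
side
red [[222, 187], [218, 195], [219, 205], [223, 197]]
red [[210, 174], [201, 189], [206, 190]]
```

Emit:
{"api": "move_arm", "payload": {
  "increments": [
    [0.002,0,-0.004,0],
    [0.002,0,-0.012,0],
    [0,0,-0.012,0],
    [-0.002,0,-0.012,0]
  ],
  "force": 10
}}

```text
time_s: 17.4
eef_pos: [0.6411, 0.1268, 0.1304]
orientation: [180.0, -0.1, 87.8]
force: [0.1, 9.4, 1.9]
width: 0.0578
grip_force: 10.0
```

Emit:
{"api": "move_arm", "payload": {
  "increments": [
    [-0.004,0,-0.005,0],
    [-0.008,0,-0.01,0],
    [-0.012,0,-0.016,0],
    [-0.016,0,-0.02,0],
    [-0.018,0,-0.022,0]
  ]
}}

```text
time_s: 17.9
eef_pos: [0.6406, 0.1163, 0.1412]
orientation: [180.0, 0.0, 87.8]
force: [0.9, 3.0, -2.0]
width: 0.0575
grip_force: 10.0
```

```bash
python3 - <<'E'
from h import *
d=look('s10')
for n in('scene','side'): print(n);redpx(d[n],(150,290,150,280))
E
```

```text
18.05 [0.6407 0.1164 0.1411] [179.9905   0.0166  87.7698] 0.05780291090182352 [-0.5605  1.9958 -0.3903] 9.999218881130219
scene
red [[229, 204], [230, 216], [222, 213], [222, 216], [242, 225], [239, 209]]
red [[257, 201], [254, 213], [260, 215]]
red [[235, 192], [242, 205], [254, 199]]
side
red [[223, 180], [219, 184], [218, 197], [224, 190]]
red [[211, 169], [200, 182], [208, 181]]
```

```bash
cat >> h.py <<'E'
def tilt(d,eef,pts):
    o,r=ray(d['scene'],pts); n=np.array([.9992,-.04,0]); p0=np.array([eef[0],eef[1],0])+.029*n
    w=o+r*(((p0-o)@n)/(r@n))[:,None]; return np.c_[w[:,1]-eef[1], w[:,2]-(eef[2]+.0188)]*1000
def auto(d,eef):
    """lower-right long edge of red +x plate: fit via hull, print plate contour in (y,z) mm about P"""
    s=d['scene'];h=cv2.cvtColor(s['image'],cv2.COLOR_RGB2HSV)
    m=cv2.inRange(h,(0,130,60),(6,255,255))|cv2.inRange(h,(172,130,60),(180,255,255))
    m[:, :190]=0;m[:,290:]=0;m[:150]=0;m[260:]=0
    n,l,st,c=cv2.connectedComponentsWithStats(m)
    for i in range(1,n):
        if st[i,4]<25: continue
        k=cv2.findContours((l==i).astype(np.uint8),0,2)[0][0]
        print(tilt(d,eef,cv2.approxPolyDP(k,2,True)[:,0]).round(0).tolist())
E
python3 - <<'E'
import pickle;from h import *
for t,e in(('s9',[.641,.1275,.124]),('s10',[.6407,.1164,.1411])):
    print(t);auto(pickle.load(open(t+'.pkl','rb')),e)
E
```

```text
s9
[[32.0, 79.0], [59.0, 43.0], [112.0, 80.0]]
[[-42.0, 16.0], [-43.0, -28.0], [-17.0, -26.0], [-34.0, -26.0]]
[[8.0, 19.0], [9.0, -17.0], [-8.0, -28.0], [48.0, -25.0], [47.0, 19.0]]
[[112.0, 75.0], [94.0, 44.0], [111.0, 40.0]]
s10
[[37.0, 67.0], [61.0, 43.0], [104.0, 81.0]]
[[114.0, 81.0], [103.0, 44.0], [123.0, 50.0]]
[[9.0, 20.0], [10.0, -16.0], [-25.0, -26.0], [-26.0, -36.0], [57.0, -16.0], [49.0, 26.0]]
```

Emit:
{"api": "move_arm", "payload": {
  "increments": [
    [-0.006,0,-0.005,0],
    [-0.012,0,-0.01,0],
    [-0.018,0,-0.015,0],
    [-0.025,0,-0.019,0],
    [-0.031,0,-0.022,0]
  ]
}}

```text
time_s: 18.55
eef_pos: [0.64, 0.1008, 0.1523]
orientation: [180.0, -0.0, 87.8]
force: [0.7, 3.5, -2.4]
width: 0.058
grip_force: 10.0
```

```bash
python3 - <<'E'
from h import *
from workcell import get_obs
d=look('s11');auto(d,get_obs()['eef_pos'])
E
```

```text
18.7 [0.6401 0.1006 0.1522] [179.9841   0.0199  87.7579] 0.058007857259726604 [-0.0698  0.3242  0.2796] 9.999213963747025
[[97.0, 85.0], [45.0, 55.0], [60.0, 54.0]]
[[114.0, 93.0], [112.0, 48.0], [129.0, 57.0]]
[[43.0, 38.0], [10.0, 18.0], [5.0, -23.0], [-25.0, -27.0], [-9.0, -40.0], [67.0, 2.0]]
```

Emit:
{"api": "move_arm", "payload": {
  "increments": [
    [0.012,0,0,0],
    [0.014,0,0.011,0],
    [0.006,0,0.011,0],
    [-0.002,0,0.011,0],
    [-0.008,0,0.009,0]
  ]
}}

```text
time_s: 19.2
eef_pos: [0.6395, 0.0972, 0.1473]
orientation: [-180.0, -0.0, 87.8]
force: [-1.0, 3.8, -1.7]
width: 0.0583
grip_force: 10.0
```

Emit:
{"api": "move_arm", "payload": {
  "increments": [
    [-0.005,0,-0.002,0],
    [-0.01,0,-0.004,0],
    [-0.015,0,-0.005,0],
    [-0.015,0,-0.005,0]
  ]
}}

```text
time_s: 19.6
eef_pos: [0.6397, 0.0892, 0.1502]
orientation: [180.0, 0.0, 87.8]
force: [-0.6, 1.7, 1.8]
width: 0.0583
grip_force: 10.0
```

```bash
python3 - <<'E'
from h import *
from workcell import get_obs
d=look('s12');auto(d,get_obs()['eef_pos'])
E
```

```text
19.75 [0.6397 0.0894 0.1501] [179.9808   0.0226  87.7772] 0.05829703291194206 [-0.2006  0.9656  1.866 ] 9.999629259109497
[[115.0, 93.0], [121.0, 59.0], [134.0, 74.0]]
[[40.0, 46.0], [9.0, 20.0], [9.0, -16.0], [-19.0, -27.0], [2.0, -41.0], [68.0, 13.0]]
```

Emit:
{"api": "move_arm", "payload": {
  "increments": [
    [-0.005,0,0.002,0],
    [-0.01,0,0.004,0],
    [-0.014,0,0.005,0],
    [-0.019,0,0.006,0],
    [-0.024,0,0.006,0]
  ]
}}

```text
time_s: 20.25
eef_pos: [0.6393, 0.0779, 0.1473]
orientation: [180.0, -0.0, 87.8]
force: [-0.9, 4.2, 3.0]
width: 0.0584
grip_force: 10.0
```

```bash
python3 - <<'E'
from h import *
from workcell import get_obs
d=look('s13');auto(d,get_obs()['eef_pos'])
E
```

```text
20.4 [0.6393 0.0775 0.1472] [179.9744   0.0043  87.7767] 0.057814947721828734 [-0.4056  2.6975  4.3987] 9.999969899654388
[[114.0, 102.0], [126.0, 70.0], [140.0, 87.0]]
[[36.0, 53.0], [8.0, 23.0], [12.0, -14.0], [-7.0, -27.0], [13.0, -38.0], [69.0, 27.0]]
```

Emit:
{"api": "move_arm", "payload": {
  "increments": [
    [-0.001,0,0.005,0],
    [-0.004,0,0.009,0],
    [-0.008,0,0.012,0],
    [-0.013,0,0.014,0],
    [-0.018,0,0.016,0]
  ]
}}

```text
time_s: 20.9
eef_pos: [0.6393, 0.0687, 0.1394]
orientation: [179.9, -0.0, 87.8]
force: [1.0, 3.2, 6.6]
width: 0.0582
grip_force: 10.0
```

```bash
python3 - <<'E'
from h import *
from workcell import get_obs
d=look('s14');auto(d,get_obs()['eef_pos'])
E
```

```text
21.05 [0.6392 0.0683 0.1393] [179.9387   0.0212  87.7681] 0.05791814765193373 [0.1552 1.9514 5.866 ] 10.000183135271072
[[110.0, 114.0], [126.0, 83.0], [134.0, 105.0]]
[[26.0, 66.0], [10.0, 33.0], [6.0, -27.0], [23.0, -33.0], [64.0, 45.0]]
```

Emit:
{"api": "move_arm", "payload": {
  "increments": [
    [0,0,0.004,0],
    [-0.003,0,0.008,0],
    [-0.007,0,0.011,0],
    [-0.012,0,0.014,0],
    [-0.016,0,0.016,0]
  ]
}}

```text
time_s: 21.55
eef_pos: [0.639, 0.0605, 0.1313]
orientation: [179.9, 0.0, 87.8]
force: [0.9, 2.5, 6.3]
width: 0.0578
grip_force: 10.0
```

```bash
python3 - <<'E'
from h import *
from workcell import get_obs
d=look('s15');auto(d,get_obs()['eef_pos'])
E
```

```text
21.7 [0.6389 0.0603 0.1312] [179.9412   0.0263  87.7642] 0.05806688842464114 [0.8588 1.3495 6.1835] 10.00006154179573
[[98.0, 128.0], [127.0, 93.0], [132.0, 116.0]]
[[23.0, 77.0], [10.0, -18.0], [36.0, -19.0], [61.0, 62.0]]
```

```bash
python3 - <<'E'
import pickle;from h import *
d=pickle.load(open('s15.pkl','rb'))
c=lambda n,x0,y0,w,h:cv2.resize(d[n]['image'][y0:y0+h,x0:x0+w],(400,300),interpolation=2)
im=np.vstack([np.hstack([c('wrist',128,96,256,192),c('wrist',0,0,512,384)]),np.hstack([c('scene',180,150,100,75),c('side',180,130,100,75)])])
cv2.imwrite('pics/w15.png',im[:,:,::-1])
E
```

```text
(no output)
```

View pics/w15.png

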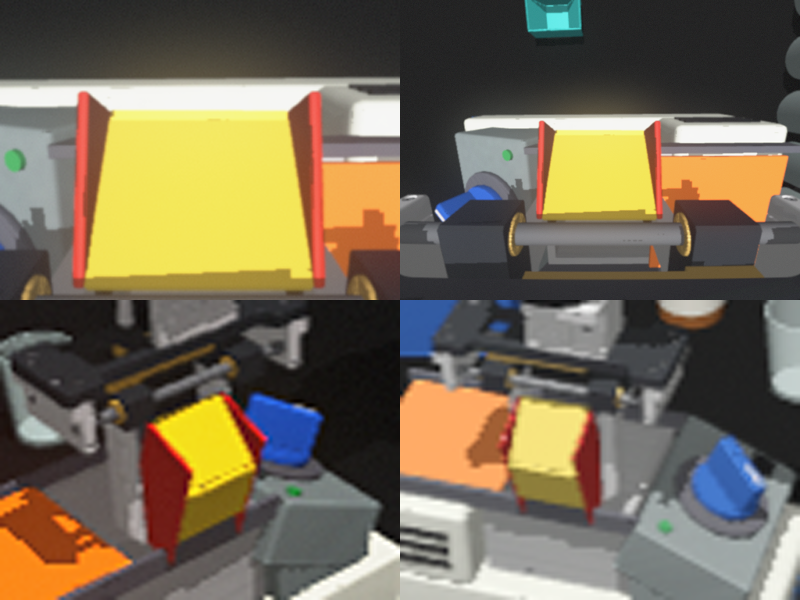

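Emit:
{"api": "move_arm", "payload": {
  "increments": [
    [-0.002,0,0.004,0],
    [-0.005,0,0.007,0],
    [-0.008,0,0.009,0],
    [-0.011,0,0.011,0],
    [-0.012,0,0.012,0]
  ]
}}

```text
time_s: 22.2
eef_pos: [0.6387, 0.0544, 0.1253]
orientation: [179.9, 0.0, 87.8]
force: [0.7, 1.1, 7.3]
width: 0.0584
grip_force: 10.0
```

Emit:
{"api": "move_arm", "payload": {
  "increments": [
    [0,0,0,0],
    [0,0,0,0],
    [0,0,0,0],
    [0,0,0,0],
    [0,0,0,0]
  ]
}}

```text
time_s: 22.7
eef_pos: [0.6387, 0.0544, 0.1253]
orientation: [179.9, 0.0, 87.8]
force: [1.2, 0.8, 5.1]
width: 0.0576
grip_force: 10.0
```

```bash
python3 - <<'E'
from h import *
from workcell import get_obs
d=look('s16');auto(d,get_obs()['eef_pos'])
for n in('scene','side'):
    s=d[n]
    for st,c,m in blobs(s,(0,0,190),(180,40,255),6):
        p=plane(s,[c],.066)[0]
        if abs(p[0]-.644)<.1 and abs(p[1]-.02)<.09: print(n,st,p)
E
```

```text
22.85 [0.6387 0.0543 0.1253] [179.9406   0.0276  87.7724] 0.05798159480140057 [0.2956 1.7244 5.9542] 10.000104010105133
[[93.0, 135.0], [123.0, 110.0], [128.0, 127.0]]
[[24.0, 78.0], [9.0, 63.0], [7.0, -7.0], [37.0, -16.0], [56.0, 71.0]]
scene [172 225  40  22 258] [0.7348 0.038  0.066 ]
scene [190 238  12   6  15] [0.7364 0.0605 0.066 ]
side [236 179   4   4   8] [ 0.6112 -0.0022  0.066 ]
```

Emit:
{"api": "move_arm", "payload": {
  "increments": [
    [0,0,-0.02,0],
    [0,0,-0.04,0],
    [0,0,-0.07,0],
    [0,0,-0.1,0],
    [0,0,-0.1,0]
  ]
}}

```text
time_s: 23.35
eef_pos: [0.6393, 0.0546, 0.1778]
orientation: [179.8, -0.0, 87.8]
force: [-0.0, 0.3, -1.6]
width: 0.0579
grip_force: 10.0
```

```bash
python3 - <<'E'
from h import *
from workcell import get_obs,snapshot
d=look('s17');auto(d,get_obs()['eef_pos'])
f=[]
for i in range(6): snapshot('side'); f.append(get_obs()['force'])
print(np.mean(f,0))
for n in('scene','side'):
    s=d[n]
    for st,c,m in blobs(s,(0,0,170),(180,50,255),5):
        p=plane(s,[c],.066)[0]
        if abs(p[0]-.644)<.07 and abs(p[1]-.02)<.07: print(n,st,p)
E
```

```text
23.5 [0.638  0.0548 0.1748] [-179.9843    0.0002   87.7938] 0.05786118704299697 [ 0.0655  0.4743 -0.1036] 9.999977946281433
[[95.0, 128.0], [124.0, 88.0], [129.0, 124.0]]
[[21.0, 79.0], [7.0, 71.0], [5.0, 0.0], [38.0, -13.0], [52.0, 74.0]]
[-0.1357  0.3397 -0.7701]
side [224 175   3   3   8] [ 0.6568 -0.0143  0.066 ]
side [234 175   8   8  27] [ 0.6149 -0.0125  0.066 ]
side [229 176   3   3   9] [ 0.64   -0.0137  0.066 ]
```

```bash
python3 - <<'E'
import pickle;from h import *
np.set_printoptions(precision=3,suppress=True)
d=pickle.load(open('s4.pkl','rb'));s=d['wrist']
for nm,lo,hi in(('teal',(80,100,60),(97,255,255)),('green',(50,100,60),(75,255,255)),('yr',(0,130,60),(34,255,255)),('white',(0,0,170),(180,50,255)),('blue',(105,130,60),(125,255,255))):
    for st,c,m in blobs(s,lo,hi,60):
        if c[1]<290:
            k=cv2.findContours(m,0,2)[0][0];q=plane(s,k[:,0],.03); print(nm,c.round(0),plane(s,[c],.03)[0][:2],'x',q[:,0].min(),q[:,0].max(),'y',q[:,1].min(),q[:,1].max())
E
```

```text
teal [172. 170.] [0.592 0.229] x 0.554675182702743 0.6261338017242082 y 0.20793842065338186 0.25089458823366695
green [123.  59.] [0.591 0.051] x 0.5857158647354432 0.5975259045915485 y 0.045016402594431876 0.056803922846549976
green [262. 261.] [0.51  0.433] x 0.4546541875029668 0.5683786216833964 y 0.37262364897018435 0.48172336187319365
yr [ 7. 85.] [0.777 0.02 ] x 0.7626870955538899 0.802849387252061 y -0.020185336623271405 0.041820922864270416
yr [317.  98.] [0.338 0.203] x 0.30331176710054636 0.37401277857572357 y 0.16314953490489573 0.2450913140497672
yr [257. 169.] [0.462 0.275] x 0.4159962978681422 0.5078108527721649 y 0.21859686253566749 0.332518715448724
white [60. 46.] [0.671 0.002] x 0.624894657346664 0.7983101623361665 y -0.0483371416284952 0.05060083805190818
white [112.  44.] [0.597 0.027] x 0.5607503686996296 0.6178029064134984 y -0.040476079690390965 0.07283647236145899
white [123.  84.] [0.606 0.083] x 0.47608400617841695 0.8262761012739569 y 0.006877784902137002 0.10804665930153493
white [ 11. 122.] [0.8  0.07] x 0.7776705968977027 0.8285623640401394 y 0.057159733
[... 232 characters left out ...]
96 0.2696996950047733
white [247. 172.] [0.479 0.274] x 0.4722622585831666 0.48562775767298483 y 0.2665212972733223 0.2805313130388209
white [257. 172.] [0.464 0.279] x 0.45701573718338945 0.4703520936173129 y 0.27207683693329915 0.28612737368498853
white [142. 215.] [0.672 0.282] x 0.6598475664463179 0.68480090815062 y 0.26976247100094386 0.29437041742092
white [333. 276.] [0.399 0.506] x 0.38485766287439116 0.41623346429635455 y 0.4847661171996509 0.52392982248175
blue [130.   9.] [ 0.553 -0.005] x 0.5167233257371732 0.5847855644899107 y -0.02907002919883636 0.014483122853728575
blue [323. 213.] [0.383 0.384] x 0.37077380585547737 0.3932693538237083 y 0.3683665621341619 0.40865582229378705
```

Emit:
{"api": "move_arm", "payload": {
  "increments": [
    [0.02,0,-0.03,0],
    [0.075,0,-0.05,0],
    [0.14,0,-0.05,0],
    [0.21,0,-0.05,0],
    [0.277,0,-0.05,0]
  ],
  "force": 25
}}

```text
time_s: 24.3
eef_pos: [0.6435, 0.1956, 0.2013]
orientation: [180.0, -0.0, 87.8]
force: [0.5, -0.0, -0.4]
width: 0.0579
grip_force: 25.0
```

Emit:
{"api": "move_arm", "payload": {
  "increments": [
    [0,-0.04,0,0],
    [0,-0.11,0,0],
    [0,-0.19,0,0],
    [0,-0.27,0,0],
    [0,-0.345,0,0]
  ]
}}

```text
time_s: 24.8
eef_pos: [0.4696, 0.2005, 0.2007]
orientation: [180.0, -0.0, 87.8]
force: [1.0, -0.1, -0.6]
width: 0.0577
grip_force: 25.0
```

Emit:
{"api": "move_arm", "payload": {
  "increments": [
    [0,-0.012,0.04,0],
    [0,-0.012,0.1,0],
    [0,-0.012,0.16,0],
    [0,-0.012,0.22,0],
    [0,-0.012,0.25,0]
  ]
}}

```text
time_s: 25.3
eef_pos: [0.4646, 0.2005, 0.0738]
orientation: [-179.9, 0.0, 87.8]
force: [0.5, 0.1, -0.1]
width: 0.0579
grip_force: 25.0
```

```bash
cat >> h.py <<'E'
def reds(d,eef,off=.029):
    "red contours in scene, as (outward,z) mm about P in plane of +x plate"
    s=d['scene'];h=cv2.cvtColor(s['image'],cv2.COLOR_RGB2HSV)
    m=cv2.inRange(h,(0,130,60),(6,255,255))|cv2.inRange(h,(172,130,60),(180,255,255))
    n,l,st,c=cv2.connectedComponentsWithStats(m)
    for i in range(1,n):
        if st[i,4]<40 or not(270<c[i][0]<345 and 150<c[i][1]<270): continue
        k=cv2.findContours((l==i).astype(np.uint8),0,2)[0][0]; q=cv2.approxPolyDP(k,1.6,True)[:,0]
        print(q.tolist(),tilt(d,eef,q).round(0).tolist())
E
python3 - <<'E'
from h import *
from workcell import get_obs
d=look('s18');reds(d,get_obs()['eef_pos'])
E
```

```text
25.45 [0.4652 0.2004 0.0753] [-179.9705    0.0268   87.7965] 0.05787717887642863 [-0.1491 -0.5624  0.1902] 24.99999850988388
[[321, 186], [330, 200], [333, 195]] [[61.0, 122.0], [92.0, 97.0], [99.0, 114.0]]
[[309, 196], [304, 198], [302, 221], [309, 228], [317, 205]] [[27.0, 76.0], [11.0, 62.0], [9.0, -13.0], [35.0, -21.0], [55.0, 63.0]]
[[334, 203], [337, 215], [346, 215], [342, 221], [345, 223], [346, 215]] [[104.0, 95.0], [117.0, 67.0], [141.0, 80.0], [133.0, 58.0], [142.0, 57.0], [141.0, 80.0]]
[[327, 211], [326, 214], [320, 217], [325, 218], [333, 227], [334, 218]] [[87.0, 62.0], [85.0, 52.0], [68.0, 33.0], [83.0, 39.0], [110.0, 27.0], [110.0, 54.0]]
```

Emit:
{"api": "move_arm", "payload": {
  "increments": [
    [0,0,0.05,0],
    [0,0,0.1,0],
    [0,0,0.125,0],
    [0,0,0.135,0],
    [0,0,0.14,0]
  ]
}}

```text
time_s: 25.95
eef_pos: [0.4657, 0.2003, 0.0056]
orientation: [180.0, -0.0, 87.8]
force: [0.2, 0.3, -0.6]
width: 0.0577
grip_force: 25.0
```

```bash
python3 - <<'E'
from h import *
from workcell import get_obs
d=look('s19');reds(d,get_obs()['eef_pos'])
E
```

```text
26.1 [0.4657 0.2002 0.0058] [179.9482  -0.033   87.7835] 0.057515306651632424 [-0.3457 -0.7809 -0.4362] 24.999996721744537
[[334, 203], [337, 215], [346, 215], [342, 221], [345, 223], [346, 215]] [[105.0, 165.0], [117.0, 137.0], [142.0, 150.0], [134.0, 128.0], [142.0, 127.0], [142.0, 150.0]]
[[318, 208], [327, 222], [333, 227], [334, 218], [324, 208], [322, 210]] [[59.0, 126.0], [91.0, 101.0], [111.0, 97.0], [110.0, 124.0], [77.0, 136.0], [72.0, 127.0]]
[[307, 218], [302, 221], [301, 242], [308, 247], [315, 225]] [[26.0, 77.0], [10.0, 57.0], [11.0, -15.0], [38.0, -16.0], [55.0, 70.0]]
```

Emit:
{"api": "move_arm", "payload": {
  "increments": [
    [0,0,0.003,0],
    [0,0,0.006,0],
    [0,0,0.008,0]
  ],
  "force": 6
}}

```text
time_s: 26.4
eef_pos: [0.4655, 0.2, 0.0012]
orientation: [180.0, -0.0, 87.8]
force: [-0.2, -2.0, 5.9]
width: 0.0581
grip_force: 6.0
```

Emit:
{"api": "move_arm", "payload": {
  "increments": [
    [0,0,0,0],
    [0,0,0,0],
    [0,0,0,0],
    [0,0,0,0],
    [0,0,0,0]
  ],
  "gripper": 0.15
}}

```text
time_s: 26.9
eef_pos: [0.4651, 0.2, 0.0009]
orientation: [-180.0, 0.0, 87.8]
force: [0.6, -0.5, 0.5]
width: 0.0799
grip_force: 0.0
```

```bash
python3 - <<'E'
from h import *
from workcell import get_obs
d=look('s20');reds(d,get_obs()['eef_pos'])
E
```

```text
27.05 [0.4652 0.2    0.0009] [179.9998   0.0051  87.7886] 0.08006080434018185 [0.7266 0.1594 0.3923] 0.0
[[335, 204], [337, 215], [346, 215], [342, 221], [345, 223], [346, 215]] [[108.0, 168.0], [117.0, 141.0], [142.0, 155.0], [133.0, 132.0], [142.0, 132.0], [142.0, 155.0]]
[[315, 211], [333, 227], [334, 218], [323, 206], [321, 211]] [[50.0, 117.0], [111.0, 101.0], [110.0, 128.0], [74.0, 144.0], [69.0, 127.0]]
[[306, 220], [299, 224], [298, 242], [308, 248], [309, 222]] [[23.0, 73.0], [-0.0, 46.0], [0.0, -18.0], [38.0, -15.0], [34.0, 72.0]]
```

Emit:
{"api": "move_arm", "payload": {
  "increments": [
    [0,0,-0.04,0],
    [0.005,0,-0.08,0],
    [0.012,0,-0.11,0],
    [0.02,0,-0.11,0],
    [0.02,0,-0.11,0]
  ]
}}

```text
time_s: 27.55
eef_pos: [0.4655, 0.2107, 0.0558]
orientation: [180.0, -0.0, 87.8]
force: [-0.2, -0.0, -0.1]
width: 0.0801
grip_force: 0.0
```

Emit:
{"api": "move_arm", "payload": {
  "increments": [
    [0,0,0,0],
    [0,0,0,0],
    [0,0,0,0],
    [0,0,0,0],
    [0,0,0,0]
  ],
  "gripper": 1,
  "force": 8
}}

```text
time_s: 28.05
eef_pos: [0.4655, 0.2098, 0.0558]
orientation: [-180.0, 0.0, 87.8]
force: [0.1, -0.4, -0.2]
width: 0.0584
grip_force: 8.0
```

```bash
python3 - <<'E'
from h import *
from workcell import get_obs
d=look('s21');reds(d,get_obs()['eef_pos'])
E
```

```text
28.2 [0.4656 0.2099 0.0559] [-179.9969    0.009    87.7801] 0.05797399988496689 [-0.0447 -0.9835  0.0695] 7.996500581502914
[[334, 203], [337, 215], [346, 215], [342, 221], [345, 223], [346, 215]] [[95.0, 114.0], [107.0, 86.0], [132.0, 100.0], [124.0, 77.0], [132.0, 77.0], [132.0, 100.0]]
[[313, 207], [323, 220], [324, 217], [333, 227], [334, 218], [323, 207], [321, 212]] [[33.0, 70.0], [68.0, 49.0], [70.0, 60.0], [101.0, 46.0], [100.0, 73.0], [64.0, 86.0], [60.0, 69.0]]
[[304, 218], [305, 228], [303, 230], [296, 228], [296, 240], [308, 248], [309, 221]] [[6.0, 20.0], [12.0, -10.0], [5.0, -21.0], [-21.0, -29.0], [-18.0, -71.0], [28.0, -70.0], [24.0, 21.0]]
```

Emit:
{"api": "move_arm", "payload": {
  "increments": [
    [0.02,0,-0.001,0],
    [0.041,0,-0.004,0],
    [0.062,0,-0.004,0],
    [0.082,0,-0.002,0],
    [0.1,0,0.003,0]
  ]
}}

```text
time_s: 28.7
eef_pos: [0.4676, 0.2612, 0.0545]
orientation: [180.0, -0.0, 87.8]
force: [-2.1, -3.3, 10.1]
width: 0.0576
grip_force: 8.0
```

```bash
python3 - <<'E'
from h import *
from workcell import get_obs
d=look('s22');reds(d,get_obs()['eef_pos'])
E
```

```text
28.85 [0.4676 0.261  0.0543] [179.9858  -0.0049  87.8448] 0.05791768173664734 [-0.4394  0.8652  0.6598] 7.999976277351379
[[338, 207], [337, 215], [345, 214], [346, 216], [342, 221], [345, 223], [346, 215]] [[56.0, 111.0], [56.0, 88.0], [78.0, 102.0], [81.0, 99.0], [72.0, 79.0], [81.0, 78.0], [81.0, 101.0]]
[[328, 212], [326, 214], [337, 229], [338, 222], [330, 217]] [[29.0, 82.0], [24.0, 73.0], [62.0, 49.0], [62.0, 70.0], [37.0, 71.0]]
[[319, 227], [319, 239], [316, 240], [310, 236], [308, 248], [321, 257], [324, 231]] [[7.0, 23.0], [11.0, -15.0], [2.0, -24.0], [-20.0, -24.0], [-23.0, -69.0], [24.0, -69.0], [24.0, 20.0]]
```

Emit:
{"api": "move_arm", "payload": {
  "increments": [
    [0,0,-0.014,0],
    [-0.03,0,-0.014,0],
    [-0.07,0,-0.014,0],
    [-0.11,0,-0.014,0],
    [-0.11,0,-0.002,0]
  ],
  "force": 12
}}

```text
time_s: 29.35
eef_pos: [0.4657, 0.2016, 0.0561]
orientation: [180.0, 0.0, 87.6]
force: [-0.8, 0.0, -1.9]
width: 0.0576
grip_force: 12.0
```

Emit:
{"api": "move_arm", "payload": {
  "increments": [
    [0,0,0,0],
    [0,0,0,0],
    [0.005,0,0,0],
    [0.032,0,0,0],
    [0.032,0,0,0]
  ],
  "gripper": 0.15
}}

```text
time_s: 29.85
eef_pos: [0.4659, 0.2235, 0.0555]
orientation: [180.0, -0.0, 87.9]
force: [1.0, -1.0, -0.3]
width: 0.0801
grip_force: 0.0
```

```bash
python3 - <<'E'
from h import *
from workcell import get_obs
d=look('s23');reds(d,get_obs()['eef_pos'])
E
```

```text
30.0 [0.4659 0.2212 0.0554] [-179.9963    0.0183   87.8261] 0.08010512223991942 [-0.4893 -0.5124  0.5056] 0.0
[[334, 203], [337, 215], [346, 215], [342, 221], [345, 223], [346, 215]] [[83.0, 114.0], [96.0, 87.0], [121.0, 100.0], [112.0, 78.0], [121.0, 77.0], [121.0, 100.0]]
[[312, 208], [320, 218], [320, 211]] [[19.0, 66.0], [47.0, 50.0], [45.0, 71.0]]
[[294, 213], [293, 238], [304, 246], [305, 230], [304, 235], [296, 230], [297, 214]] [[-42.0, 17.0], [-41.0, -71.0], [2.0, -72.0], [1.0, -16.0], [-1.0, -35.0], [-31.0, -36.0], [-31.0, 20.0]]
[[329, 214], [327, 220], [333, 227], [334, 218]] [[73.0, 77.0], [69.0, 56.0], [89.0, 46.0], [89.0, 74.0]]
```

Emit:
{"api": "move_arm", "payload": {
  "increments": [
    [-0.016,0,0,0],
    [-0.016,0,0,0]
  ]
}}

```text
time_s: 30.2
eef_pos: [0.4657, 0.2115, 0.0554]
orientation: [-180.0, 0.0, 87.7]
force: [-0.3, -0.6, 0.9]
width: 0.08
grip_force: 0.0
```

Emit:
{"api": "move_arm", "payload": {
  "increments": [
    [0,0,0,0],
    [0,0,0,0],
    [0,0,0,0],
    [0,0,0,0],
    [0,0,0,0]
  ],
  "gripper": 1,
  "force": 8
}}

```text
time_s: 30.7
eef_pos: [0.4657, 0.213, 0.0555]
orientation: [180.0, 0.0, 87.8]
force: [0.4, -0.6, 0.8]
width: 0.0577
grip_force: 8.0
```

Emit:
{"api": "move_arm", "payload": {
  "increments": [
    [0,0,0.004,0],
    [0.016,0,0.006,0],
    [0.032,0,0.007,0],
    [0.048,0,0.009,0]
  ]
}}

```text
time_s: 31.1
eef_pos: [0.4667, 0.2372, 0.051]
orientation: [180.0, 0.0, 87.8]
force: [-0.5, -2.0, 1.7]
width: 0.058
grip_force: 8.0
```

```bash
python3 - <<'E'
from h import *
from workcell import get_obs
d=look('s24');reds(d,get_obs()['eef_pos'])
E
```

```text
31.25 [0.4666 0.2377 0.0509] [179.9946  -0.0098  87.846 ] 0.058139967408749015 [-0.2888  0.9021  1.6413] 8.000146597623825
[[334, 203], [337, 215], [346, 215], [342, 221], [345, 223], [346, 215]] [[67.0, 119.0], [80.0, 91.0], [104.0, 105.0], [96.0, 82.0], [105.0, 82.0], [104.0, 105.0]]
[[318, 211], [325, 221], [327, 216], [320, 210]] [[22.0, 72.0], [47.0, 55.0], [51.0, 72.0], [28.0, 78.0]]
[[330, 214], [329, 222], [333, 227], [334, 218]] [[59.0, 83.0], [59.0, 59.0], [73.0, 51.0], [72.0, 78.0]]
[[301, 216], [294, 236], [305, 246], [308, 236], [302, 231], [303, 217]] [[-33.0, 26.0], [-54.0, -57.0], [-11.0, -65.0], [-3.0, -25.0], [-26.0, -21.0], [-26.0, 26.0]]
```

Emit:
{"api": "move_arm", "payload": {
  "increments": [
    [0.017,0,0.006,0],
    [0.034,0,0.014,0],
    [0.05,0,0.023,0],
    [0.064,0,0.033,0],
    [0.077,0,0.045,0]
  ]
}}

```text
time_s: 31.75
eef_pos: [0.4682, 0.2764, 0.028]
orientation: [180.0, -0.0, 87.8]
force: [-1.0, 1.4, 4.7]
width: 0.0581
grip_force: 8.0
```

```bash
python3 - <<'E'
from h import *
from workcell import get_obs
d=look('s25');reds(d,get_obs()['eef_pos'])
E
```

```text
31.9 [0.4678 0.2754 0.0278] [-179.961     0.0554   87.8133] 0.05772432246510702 [ 0.324   0.5029 -0.6541] 7.999530136585236
[[333, 221], [333, 233], [338, 231]] [[33.0, 91.0], [37.0, 56.0], [51.0, 71.0]]
[[309, 228], [297, 232], [304, 246], [313, 243], [314, 231]] [[-40.0, 26.0], [-82.0, -13.0], [-53.0, -45.0], [-22.0, -14.0], [-23.0, 27.0]]
```

Emit:
{"api": "move_arm", "payload": {
  "increments": [
    [0.008,0,0.008,0],
    [0.016,0,0.018,0],
    [0.022,0,0.027,0],
    [0.028,0,0.036,0],
    [0.03,0,0.038,0]
  ]
}}

```text
time_s: 32.4
eef_pos: [0.4686, 0.2908, 0.0089]
orientation: [-180.0, 0.0, 87.8]
force: [-0.5, 2.1, 3.2]
width: 0.0576
grip_force: 8.0
```

```bash
python3 - <<'E'
from h import *
from workcell import get_obs
d=look('s26');reds(d,get_obs()['eef_pos'])
E
```

```text
32.55 [0.4686 0.2901 0.0093] [-179.9881    0.0323   87.7745] 0.05799294421218545 [-0.2126  0.4513  0.5391] 7.999951243400574
[[338, 227], [335, 239], [342, 239]] [[35.0, 101.0], [31.0, 61.0], [51.0, 74.0]]
[[300, 232], [304, 246], [317, 247], [318, 241], [305, 232]] [[-85.0, 13.0], [-67.0, -26.0], [-22.0, -0.0], [-21.0, 22.0], [-67.0, 24.0]]
```

Emit:
{"api": "move_arm", "payload": {
  "increments": [
    [0.003,0,0.006,0],
    [0.005,0,0.012,0],
    [0.005,0,0.012,0]
  ]
}}

```text
time_s: 32.85
eef_pos: [0.4687, 0.293, 0.0031]
orientation: [-180.0, 0.0, 87.8]
force: [-1.0, 0.7, 1.5]
width: 0.0578
grip_force: 8.0
```

Emit:
{"api": "move_arm", "payload": {
  "increments": [
    [0,0,0,0],
    [0,0,0,0],
    [0,0,0,0],
    [0,0,0,0],
    [0,0,0,0]
  ],
  "gripper": 0.1
}}

```text
time_s: 33.35
eef_pos: [0.4687, 0.2929, 0.0034]
orientation: [-180.0, 0.0, 87.8]
force: [-0.2, -1.0, -0.2]
width: 0.0844
grip_force: 0.0
```

```bash
python3 - <<'E'
from h import *
from workcell import get_obs
d=look('s27');reds(d,get_obs()['eef_pos'])
E
```

```text
33.5 [0.4688 0.2929 0.0035] [179.9996   0.0054  87.7845] 0.08447886777895297 [ 0.2376  0.3654 -0.7062] 0.0
[[305, 234], [304, 246], [314, 253], [315, 241]] [[-70.0, 23.0], [-70.0, -20.0], [-33.0, -21.0], [-33.0, 21.0]]
[[343, 239], [334, 235], [326, 242], [334, 246]] [[51.0, 81.0], [24.0, 77.0], [2.0, 41.0], [28.0, 44.0]]
[[344, 243], [337, 248], [343, 254]] [[55.0, 71.0], [38.0, 44.0], [57.0, 37.0]]
[[324, 246], [323, 259], [330, 263], [331, 250]] [[-2.0, 24.0], [-1.0, -21.0], [23.0, -18.0], [21.0, 26.0]]
```

Emit:
{"api": "move_arm", "payload": {
  "increments": [
    [0,0,-0.05,0],
    [0,0,-0.14,0],
    [0,0,-0.24,0],
    [0,0,-0.34,0],
    [0,0,-0.44,0]
  ]
}}

```text
time_s: 34.0
eef_pos: [0.4685, 0.2925, 0.2256]
orientation: [180.0, 0.0, 87.8]
force: [0.5, 0.8, -0.2]
width: 0.0845
grip_force: 0.0
```

Emit:
{"api": "move_arm", "payload": {
  "increments": [
    [-0.05,0.036,-0.05,0],
    [-0.1,0.072,-0.1,0],
    [-0.15,0.108,-0.15,0],
    [-0.2,0.144,-0.16,0],
    [-0.26,0.185,-0.16,0]
  ]
}}

```text
time_s: 34.5
eef_pos: [0.5569, 0.1591, 0.3047]
orientation: [179.9, -0.1, 87.9]
force: [0.5, 1.0, -0.7]
width: 0.0845
grip_force: 0.0
```

Emit:
{"api": "move_arm", "payload": {
  "increments": [
    [-0.05,0.036,0,0],
    [-0.1,0.072,0,0],
    [-0.15,0.108,0,0],
    [-0.2,0.144,0,0],
    [-0.26,0.185,0,0]
  ]
}}

```text
time_s: 35.0
eef_pos: [0.6441, 0.0256, 0.3034]
orientation: [-180.0, -0.0, 87.9]
force: [-0.5, 1.6, -1.5]
width: 0.0846
grip_force: 0.0
```

```bash
python3 - <<'E'
from h import *
d=look('s28')
for n,z in(('wrist',.066),('scene',.066),('side',.066)):
    s=d[n]; g=s['image'].min(2)
    m=((g>185)*255).astype(np.uint8)
    N,l,st,c=cv2.connectedComponentsWithStats(m)
    for i in range(1,N):
        p=plane(s,[c[i]],z)[0]
        if st[i,4]>=8 and abs(p[0]-.644)<.08 and abs(p[1]-.02)<.08: print(n,st[i],p[:2])
        q=plane(s,[c[i]],.012)[0]
        if st[i,4]>=8 and .4<q[0]<.53 and .18<q[1]<.36: print(n,'near cup',st[i],q[:2])
for n in('scene','side'):
    for st,c,m in blobs(d[n],(7,150,120),(17,255,255),200): print(n,'cover',plane(d[n],[c],.132)[0][:2])
s=d['wrist'];g=cv2.cvtColor(s['image'],cv2.COLOR_RGB2GRAY)
c=cv2.HoughCircles(g,cv2.HOUGH_GRADIENT,1,8,param1=80,param2=11,minRadius=4,maxRadius=10)
if c is not None:
    for u,v,r in c[0]:
        p=plane(s,[(u,v)],.066)[0]
        if abs(p[0]-.644)<.056 and abs(p[1]-.022)<.06: print('circ',u,v,r,p[:2],g[int(v),int(u)])
E
```

```text
35.15 [0.644  0.0234 0.3031] [-179.9777    0.0736   87.5788] 0.08485118916795963 [0.6746 0.071  0.0877] 0.0
wrist [ 142  112  156   13 1483] [0.6092 0.0997]
wrist [ 207  131   83   89 1031] [0.6084 0.042 ]
wrist [ 221  148   64   53 3132] [0.6424 0.013 ]
wrist [229 214  58   6 325] [ 0.6448 -0.0557]
scene [207 207  17   6  51] [ 0.6175 -0.0135]
side [215 157  33  26 196] [ 0.6439 -0.0363]
scene cover [ 1.0527 -0.4558]
scene cover [0.7506 0.0215]
side cover [0.7474 0.0242]
circ 256.5 155.5 4.4 [0.6489 0.0425] 247
circ 252.5 192.5 4.6 [ 0.6401 -0.0156] 247
circ 262.5 192.5 4.6 [ 0.6558 -0.0163] 247
circ 241.5 192.5 4.3 [ 0.6227 -0.0148] 247
circ 225.5 153.5 4.4 [0.6019 0.0476] 247
```

```bash
python3 - <<'E'
import pickle;from h import *
d=pickle.load(open('s28.pkl','rb'));s=d['wrist']
g=s['image'].min(2)[140:222,210:302]
print('sat',(g>250).mean(),g.min(),g.max())
for r in range(0,82,2): print(''.join(' .:-=+*#%@'[int(min(9,max(0,(int(v)-150)//10)))] for v in g[r]))
E
```

```text
sat 0.0 63 247
%%%*                                                                                        
%%%+                                                                                        
%%%*.                                                                                       
%%%*.                                                                                       
%%%*.         .:::.                                          .----:::.                      
%%%#-      .*%@@@@%#*######*=----------*######%#####%%%%#####%%%%%%%%%####+.                
%%%#-      +@@@@@@@%##%%%%%%%%%%%%%%%%%%%%%%%@@@@%%%%%%%%%%%%%%%%%%%%%%%%%*.                
%%%#=      +%@@@@@@%##%%%%%%%%%%%%%%%%%%%%%@@@@@@@%%%%%%%%%%%%%%%%%%%%%%%%*.                
%%%#+      :#%@@@@%#=*%%%%%%@@@@@%%%%%%%%%%@@@@@@@%##%%%%%%%%%%%%%%%%%%%%%*.                
%%%#+       -**++=--*#%%%%%@@@@@@@%#%%%%%**#@@@@@%##%%%%%%%%%%%%%%%%%%%%%%*.                
%%%%+       +##*---*%%%%%%%@@@@@@@%##%%%%%#*++**+=*%%%%%%%%%%%%%%%%%%%%%%%*.                
%%%#+       :*%%%%%%%%%%%#*#%@@@%#**%%%%%%%%######%%%%%%%%%%%%
[... 1919 characters left out ...]
                                                                
 =####+                                                                                     
 =####+                                                                                     
 -####*.                                                                                    
 -####*:                                                                                    
 -*####+-:.       .-==================+===++*********************##########*=               
 :*######*-        =#########################%%####%#%#######%##%%%%%%#%%%%#*.              
 .+#####*=         =##########################################****#*********=
```

```bash
python3 -c "
from workcell import finish_job
print(finish_job())"
```

```text
the job is handed in; nothing more can be done
None
```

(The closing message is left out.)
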